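# Stack, oil and tag a batch of angle brackets

### The job

Stack all the blue angle brackets in one level pile on the black pad, lengthways along it and centred, every short leg pointing up and each bracket turned end for end to the one below so that the long legs lie flat on one another and the pile stays balanced. When the pile stands, press the canister's orange nozzle cap right down and let it spring back, and only then hang the red tag by its eye on the peg of the stand. Leave the sanding block, wax tin and wooden blank where they are.

Things in the scene. Friction and masses are not known exactly. Their poses are not given: they have to be found in the camera images.
- bracket1_mid (a point): blue L-shaped angle bracket lying on its long leg, 110 x 44 x 14 mm (length along its x, width along y); at its +x end the short leg, 12 mm thick, full width, stands up to 26 mm above the underside. This point is the bracket's centre of mass, half-way up the long leg (7 mm above the underside), 5 mm from the middle of the 110 mm length towards the short leg; the 44 mm width is easily gripped here. About 0.2 kg. Four or five brackets are present (absent: None)
- bracket1_leg (a point): top middle of that bracket's short leg: 44 mm along +x from its _mid point and 19 mm higher
- bracket2_mid (a point): blue L-shaped angle bracket lying on its long leg, 110 x 44 x 14 mm (length along its x, width along y); at its +x end the short leg, 12 mm thick, full width, stands up to 26 mm above the underside. This point is the bracket's centre of mass, half-way up the long leg (7 mm above the underside), 5 mm from the middle of the 110 mm length towards the short leg; the 44 mm width is easily gripped here. About 0.2 kg. Four or five brackets are present (absent: None)
- bracket2_leg (a point): top middle of that bracket's short leg: 44 mm along +x from its _mid point and 19 mm higher
- bracket3_mid (a point): blue L-shaped angle bracket lying on its long leg, 110 x 44 x 14 mm (length along its x, width along y); at its +x end the short leg, 12 mm thick, full width, stands up to 26 mm above the underside. This point is the bracket's centre of mass, half-way up the long leg (7 mm above the underside), 5 mm from the middle of the 110 mm length towards the short leg; the 44 mm width is easily gripped here. About 0.2 kg. Four or five brackets are present (absent: None)
- bracket3_leg (a point): top middle of that bracket's short leg: 44 mm along +x from its _mid point and 19 mm higher
- bracket4_mid (a point): blue L-shaped angle bracket lying on its long leg, 110 x 44 x 14 mm (length along its x, width along y); at its +x end the short leg, 12 mm thick, full width, stands up to 26 mm above the underside. This point is the bracket's centre of mass, half-way up the long leg (7 mm above the underside), 5 mm from the middle of the 110 mm length towards the short leg; the 44 mm width is easily gripped here. About 0.2 kg. Four or five brackets are present (absent: None)
- bracket4_leg (a point): top middle of that bracket's short leg: 44 mm along +x from its _mid point and 19 mm higher
- bracket5_mid (a point): blue L-shaped angle bracket lying on its long leg, 110 x 44 x 14 mm (length along its x, width along y); at its +x end the short leg, 12 mm thick, full width, stands up to 26 mm above the underside. This point is the bracket's centre of mass, half-way up the long leg (7 mm above the underside), 5 mm from the middle of the 110 mm length towards the short leg; the 44 mm width is easily gripped here. About 0.2 kg. Four or five brackets are present (absent: None)
- bracket5_leg (a point): top middle of that bracket's short leg: 44 mm along +x from its _mid point and 19 mm higher
- pad (a point): top centre of the black rubber pad, 70 x 150 mm (150 mm along its y), 15 mm above the bench, on the fixed plywood board of the oiling station (130 x 360 x 12 mm); z up. Short legs stack clear of one another when each long leg is shifted by about 8 mm from the pad's centre towards its own short leg; each layer adds 14 mm
- cap_top (a point): top centre of the sprung orange nozzle cap, 38 mm across, on the grey spray canister fixed upright on the same board; 180 mm from the pad centre along the pad's -y; about 157 mm above the bench when up
- cap (a joint): travel of the nozzle cap: 0 up, 0.010 m fully down; springs back; the spring begins to yield at about 1.5 N, fully down at 6 N
- tag_grip (a point): centre of the 67 x 40 mm handle (long along x, 8 mm thick) of the flat red tag, lying flat, half-way up; 123 mm long over all, +x points to the eye, z is the plate's normal; 0.06 kg. The handle's free end is 45 mm along -x
- tag_eye (a point): centre of the 32 mm hole in the tag's 56 x 56 mm square head, 50 mm along +x from tag_grip. A lamp on a post stands behind the far left brackets; keep the wrist clear of it
- peg_root (a point): where the peg of the fixed wooden tag stand leaves the upright board (110 mm wide, top 170 mm above the bench), 130 mm above the bench. The 10 mm steel peg rises from here at 45 degrees, straight to peg_tip; a tag held flat passes over it with its eye and, let go, slides down and hangs against the board. The point's x axis points level from the peg's tip side into the board.
- peg_tip (a point): rounded free tip of that peg, 76 mm from peg_root, about 183 mm above the bench
- sand_block: sanding block, 64 x 92 x 25 mm, loose, to be left alone; origin under its centre
- wax_tin: open tin of dark red wax, 66 mm across, 28 mm high, loose, to be left alone; origin under its centre
- blank: turned wooden blank, 60 mm across, 50 mm high, loose, to be left alone; origin under its centre

How it is judged (in metres and radians):
On the way, in this order (a step that is already met when the one before it is completed fails the run):
1. all brackets stand in one level, alternating pile on the pad (x of bracket1_mid in the frame of pad between -0.02 and 0.02 m and y of bracket1_mid in the frame of pad between -0.04 and 0.04 m and angle between each of bracket1_mid, bracket2_mid, bracket3_mid, bracket4_mid, bracket5_mid's own z axis and vertical below 0.05 rad and angle between the x axis of each of bracket1_mid, bracket2_mid, bracket3_mid, bracket4_mid, bracket5_mid and the y axis of pad, either way round below 0.2 rad and x of bracket2_mid in the frame of pad between -0.02 and 0.02 m and y of bracket2_mid in the frame of pad between -0.04 and 0.04 m and x of bracket3_mid in the frame of pad between -0.02 and 0.02 m and y of bracket3_mid in the frame of pad between -0.04 and 0.04 m and x of bracket4_mid in the frame of pad between -0.02 and 0.02 m and y of bracket4_mid in the frame of pad between -0.04 and 0.04 m and x of bracket5_mid in the frame of pad between -0.02 and 0.02 m and y of bracket5_mid in the frame of pad between -0.04 and 0.04 m and (z of bracket1_mid in the frame of bracket2_mid above 0.021 m or z of bracket1_mid in the frame of bracket2_mid below -0.021 m or x of bracket1_leg in the frame of bracket2_mid below 0 m) and (z of bracket1_mid in the frame of bracket3_mid above 0.021 m or z of bracket1_mid in the frame of bracket3_mid below -0.021 m or x of bracket1_leg in the frame of bracket3_mid below 0 m) and (z of bracket1_mid in the frame of bracket4_mid above 0.021 m or z of bracket1_mid in the frame of bracket4_mid below -0.021 m or x of bracket1_leg in the frame of bracket4_mid below 0 m) and (z of bracket1_mid in the frame of bracket5_mid above 0.021 m or z of bracket1_mid in the frame of bracket5_mid below -0.021 m or x of bracket1_leg in the frame of bracket5_mid below 0 m) and (z of bracket2_mid in the frame of bracket3_mid above 0.021 m or z of bracket2_mid in the frame of bracket3_mid below -0.021 m or x of bracket2_leg in the frame of bracket3_mid below 0 m) and (z of bracket2_mid in the frame of bracket4_mid above 0.021 m or z of bracket2_mid in the frame of bracket4_mid below -0.021 m or x of bracket2_leg in the frame of bracket4_mid below 0 m) and (z of bracket2_mid in the frame of bracket5_mid above 0.021 m or z of bracket2_mid in the frame of bracket5_mid below -0.021 m or x of bracket2_leg in the frame of bracket5_mid below 0 m) and (z of bracket3_mid in the frame of bracket4_mid above 0.021 m or z of bracket3_mid in the frame of bracket4_mid below -0.021 m or x of bracket3_leg in the frame of bracket4_mid below 0 m) and (z of bracket3_mid in the frame of bracket5_mid above 0.021 m or z of bracket3_mid in the frame of bracket5_mid below -0.021 m or x of bracket3_leg in the frame of bracket5_mid below 0 m) and (z of bracket4_mid in the frame of bracket5_mid above 0.021 m or z of bracket4_mid in the frame of bracket5_mid below -0.021 m or x of bracket4_leg in the frame of bracket5_mid below 0 m)), for 0.3 s.
2. the nozzle cap is pressed right down (value of joint cap above 0.007 m), for 0.05 s.
3. the nozzle cap has sprung back (value of joint cap below 0.003 m), for 0.05 s.
4. the tag hangs on the peg (distance between tag_eye and peg_root below 0.035 m and angle between tag_grip's own z axis and vertical above 0.9 rad and z of tag_grip in the frame of peg_root below -0.03 m), for 0.3 s.
At the end, for the whole second after the job is handed in: All brackets in one pile, centres of mass within 40 mm along and 20 mm across of the pad's centre, within 0.2 rad of its length, tilt under 0.05 rad, short legs up, neighbours pointing opposite ways; cap up; tag hanging, eye within 35 mm of the peg's root, handle 30 mm lower, tilt over 0.9 rad (all of step 1 and all of step 4 and value of joint cap below 0.003 m); the robot touches nothing.
It fails at once if the sand_block is moved more than 40 mm (distance of sand_block from where it was at the start of the episode above 0.04 m).
It fails at once if the wax_tin is moved more than 40 mm (distance of wax_tin from where it was at the start of the episode above 0.04 m).
It fails at once if the blank is moved more than 40 mm (distance of blank from where it was at the start of the episode above 0.04 m).
Of bracket1, bracket2, bracket3, bracket4, bracket5 only 4 to 5 are there at a start; the rules pass over those that are not, and their reading is None.
At some moment in a run one of tag may be knocked a few centimetres aside while the robot is not near it.
Once in a run the grip may slacken for a moment while it holds something.
It also fails if it takes over 210 s, if anything falls off the work surface, if the arm or the gripper's body presses on something with over 40 N, if the wrist force passes 120 N, or if a joint passes its speed limit or range.

### The arm

A 7-joint arm with a two-finger parallel gripper is mounted at the origin on a cart in front of the work surface, level with it; the furniture and walls round the work are solid. World frame = base frame: x ahead of the robot, y to its left, z up, the work surface at z = 0. Lengths are in mm, angles in degrees, forces in N, time in s.
With the tool pointing down it reaches from about 400 to 850 mm from the base axis. Payload 4.5 kg.
Tool frame: the origin (TCP) lies at the very end of the fingers, on their centre line; the grasp point (between the pads) lies 19 mm behind it; z points along the fingers, y is the direction in which the jaws open and shut (so a half turn about z gives the same grasp; the last joint's range is limited). The gripper opens to 88 mm and grips with 3 to 60 N. Pads are 18 mm wide; open, the fingers measure 123 mm over their backs; the gripper's body (75 mm by 187 mm) begins 45 mm behind the grasp point.
Start: joints at [74.645, 39.483, -11.15, 89.685, 9.013, 51.709, -12.324], TCP at [185.805, -596.769, 206.443] pointing down, gripper open.
Joint ranges: [-172.22, 172.22], [-26.19, 119.32], [-84.43, 86.54], [7.71, 146.69], [-57.33, 237.33], [2.42, 119.75], [-152.13, 152.13]. Speed limits (degrees/s): [147.25, 147.25, 180, 180, 180, 180, 180].

### API

Orientations are given as [roll, pitch, yaw] about the fixed x, y, z axes, in that order (R = Rz(yaw) Ry(pitch) Rx(roll)).
In Python, from bench import arm gives the robot as it stands.
- The arm moves only by the tool step_arm, never from a script. Its argument "moves" is a list of rows, each a list of 5 numbers: the shift along the tool's x, y, z in m, then the turn about the tool's z in degrees, then the gripper's target within -1 to 1 (fully open at 1, half-way at 0, shut at -1). In form: [[dx, dy, dz, turn, claw], ...]. A call has 1 to 8 rows; each row is the pose to reach, as a shift and turn from the pose measured when the call began, along the tool's axes at that moment; what a row does not reach only later rows make up. A row lasts 1/10 s, in which the tool goes at most 50 mm and 8.59 degrees, less where a joint would pass 70% of its speed; a pose out of reach is approached as far as the arm can. A call with a gripper value outside its range is refused whole. The fingers move at their own pace and stop on an object; "squeeze" is the grip in N (left out, the last holds). Time passes only in rows, so rows that repeat a pose let the fingers close. It gives the time, the measured TCP pose, the force and the opening at its end, in the units of the state.
- arm.sense(): the state, without advancing time (a new reading comes with each control period).
- arm.camera(name): name is "scene" or "top" or "wrist"; returns a dict with "img" (420x560x3 uint8, red, green, blue), "fovy" (degrees; the focal length in pixels is half the picture's height over the tangent of half this angle, whatever the lens; pixels are square), "cx", "cy" (the principal point, pixels), "D" ([k1, k2, p1, p2, k3] as OpenCV has them; the pictures are not rectified), "extrinsics" (4x4, takes a point from world to camera coordinates); the wrist camera has in their place "hand_eye" (4x4, takes a point from camera to tool coordinates, whose origin is the TCP and whose axes are the flange's). Camera axes: x right, y up, looking along -z (the intrinsics and any distortion apply to the point x, -y, -z); pixel columns grow to the right and rows downward; lengths in mm; the calibration is good to about 2 mm. A picture is of the moment at which its call begins: read the wrist's pose just before it. There is no depth.
- arm.job_done(): hands the job in, once; it reports no verdict.
The state is a dict: "t": time; "joint_pos": joint angles; "dq": joint speeds; "effort": joint torques, N m; "eef_pos": TCP position; "orientation": TCP orientation; "ft_force": force on the tool from outside, world axes, zero at the start; "torque": the same for the moment, N m; "gripper_width": finger opening in mm.
Only numpy, scipy, OpenCV 4.12 (cv2) and the standard library are available. Lean on these libraries where they do the work, as an engineer would, in place of code of your own. Each camera call takes 0.05 s, during which the arm holds its last target. There are 200 camera calls.

## Working session

There is one attempt and no reset: what is moved stays moved. The work goes in short steps, Python scripts to look and compute and a tool call to move; the robot and the scene stay as the last step left them, time stands still between calls to the robot, and variables do not carry over. Pictures are saved under pics/ and viewed, about 12 in all and at most 16, crops included, and the job is handed in when it is done.

Besides the shell and the picture viewer there is one more tool, called after "Emit:" by a JSON object that holds its "method" and its "body". step_arm: Moves the arm, as the interface text tells. Its arguments: {"type":"object","properties":{"moves":{"type":"array"},"squeeze":{"type":"number"}},"required":["moves"]}

```bash
ls; mkdir -p pics; cat > h.py <<'E'
import numpy as np, cv2, json
from scipy.spatial.transform import Rotation as R
from bench import arm
def cam(name):
    s=arm.sense(); c=arm.camera(name); img=c["img"]; H,W=img.shape[:2]
    f=H/2/np.tan(np.radians(c["fovy"])/2)
    K=np.array([[f,0,c["cx"]],[0,f,c["cy"]],[0,0,1]])
    if "extrinsics" in c: E=np.array(c["extrinsics"])
    else:
        T=np.eye(4);T[:3,:3]=R.from_euler('xyz',s["orientation"],degrees=True).as_matrix();T[:3,3]=s["eef_pos"]
        E=np.linalg.inv(T@np.array(c["hand_eye"]))
    return dict(img=img,K=K,D=np.array(c["D"],float),E=E)
def ray(c,uv):
    p=cv2.undistortPoints(np.array(uv,float).reshape(-1,1,2),c["K"],c["D"]).reshape(-1,2)
    d=np.c_[p[:,0],-p[:,1],-np.ones(len(p))]@c["E"][:3,:3]
    return -c["E"][:3,:3].T@c["E"][:3,3], d
def onz(c,uv,z):
    o,d=ray(c,uv); return o+d*((z-o[2])/d[:,2])[:,None]
def proj(c,P):
    P=np.atleast_2d(P)@c["E"][:3,:3].T+c["E"][:3,3]; P=P*[1,-1,-1]
    return cv2.projectPoints(P.reshape(-1,1,3),np.zeros(3),np.zeros(3),c["K"],c["D"])[0].reshape(-1,2)
def save(c,n): cv2.imwrite(f"pics/{n}.png",c["img"][:,:,::-1])
def st():
    s=arm.sense(); print({k:np.round(s[k],1).tolist() for k in("t","eef_pos","orientation","ft_force","gripper_width","joint_pos")})
E
python3 - <<'E'
from h import *
st()
for n in("top","scene"):
    c=cam(n); save(c,n); np.savez(n+".npz",**c); print(n,np.round(c["K"],1).tolist(),np.round(-c["E"][:3,:3].T@c["E"][:3,3]))
E
```

```text
pics
{'t': 0.0, 'eef_pos': [185.5, -596.1, 205.6], 'orientation': [-179.9, 0.0, 17.3], 'ft_force': [-0.5, 0.9, 0.0], 'gripper_width': 88.1, 'joint_pos': [74.6, 39.5, -11.1, 89.7, 9.0, 51.7, -12.3]}
top [[474.2, 0.0, 274.9], [0.0, 474.2, 210.9], [0.0, 0.0, 1.0]] [ 294.   12. 1519.]
scene [[388.6, 0.0, 276.2], [0.0, 388.6, 213.2], [0.0, 0.0, 1.0]] [-112.  401.  833.]
```

View pics/top.png

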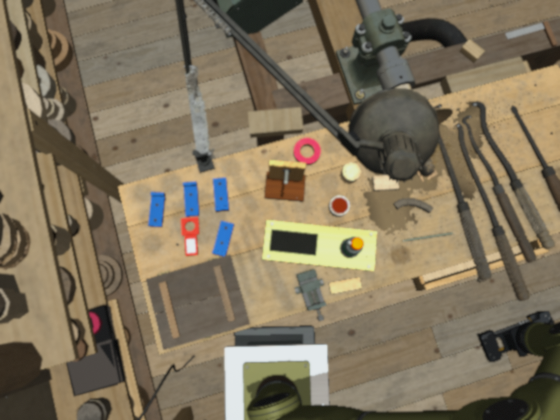

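View pics/scene.png

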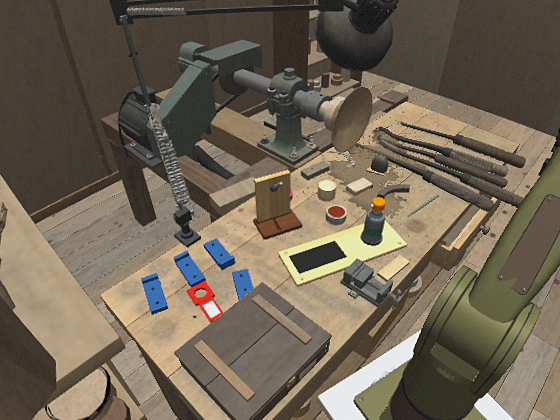

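```bash
cat > m.py <<'E'
from h import *
def blobs(img,kind,amin=60):
    hsv=cv2.cvtColor(img,cv2.COLOR_RGB2HSV)
    lo,hi={"blue":((100,140,60),(125,255,255)),"red":((172,150,120),(180,255,255)),"yellow":((22,60,150),(40,255,255)),"orange":((10,200,180),(22,255,255)),"black":((0,0,0),(180,255,45))}[kind]
    m=cv2.inRange(hsv,lo,hi)
    if kind=="red": m|=cv2.inRange(hsv,(0,170,150),(6,255,255))
    cs,_=cv2.findContours(m,cv2.RETR_EXTERNAL,cv2.CHAIN_APPROX_NONE)
    return m,[c for c in cs if cv2.contourArea(c)>amin]
def rectz(c,cnt,z):
    P=onz(c,cnt.reshape(-1,2),z)[:,:2].astype(np.float32)
    r=cv2.minAreaRect(P); (x,y),(w,h),a=r
    if w<h: w,h,a=h,w,a+90
    return round(x,1),round(y,1),round(w,1),round(h,1),round((a+90)%180-90,1)
E
python3 - <<'E'
from m import *
for n,am in(("top",60),):
    c=dict(np.load(n+".npz"))
    for k,z in(("blue",14),("red",4),("orange",155),("yellow",12),("black",15)):
        for b in blobs(c["img"],k,am)[1]: 
            x,y,w,h=cv2.boundingRect(b)
            if 110<x<430 and 130<y<320: print(n,k,(x,y,w,h),rectz(c,b,z))
t=dict(np.load("top.npz"))["img"][140:280,130:390]
s=dict(np.load("scene.npz"))["img"][160:340,100:420]
cv2.imwrite("pics/t2.png",cv2.resize(t,None,fx=3,fy=3,interpolation=3)[:,:,::-1])
cv2.imwrite("pics/s2.png",cv2.resize(s,None,fx=2.5,fy=2.5,interpolation=3)[:,:,::-1])
E
```

```text
top blue (213, 222, 20, 34) (484.2, 159.4, 103.9, 39.2, -15.4)
top blue (149, 193, 15, 33) (584.8, 373.6, 106.6, 39.3, -4.7)
top blue (184, 183, 14, 33) (616.7, 262.5, 106.7, 38.4, 4.6)
top blue (214, 179, 14, 32) (628.9, 166.3, 103.6, 37.8, 4.7)
top red (182, 218, 17, 20) (523.5, 266.0, 62.0, 51.6, 0.5)
top red (294, 139, 26, 25) (773.4, -120.8, 82.4, 82.2, -20.4)
top orange (352, 238, 11, 11) (443.4, -242.6, 29.4, 29.1, -3.1)
top yellow (329, 279, 33, 15) (324.2, -224.2, 102.6, 33.3, -80.9)
top yellow (261, 219, 117, 53) (455.7, -149.4, 366.0, 136.5, 82.7)
top yellow (342, 162, 19, 19) (698.1, -262.2, 58.7, 57.9, 42.1)
top yellow (269, 159, 21, 7) (733.1, -26.8, 65.9, 20.5, 88.7)
top black (248, 312, 312, 108) (-9.9, -422.3, 1009.9, 301.5, -78.8)
top black (272, 232, 43, 21) (466.9, -65.0, 134.1, 54.0, 82.7)
top black (258, 136, 24, 8) (811.1, 2.3, 77.3, 21.3, -86.3)
top black (338, 131, 57, 47) (758.1, -316.2, 221.9, 103.4, 69.6)
```

View pics/s2.png

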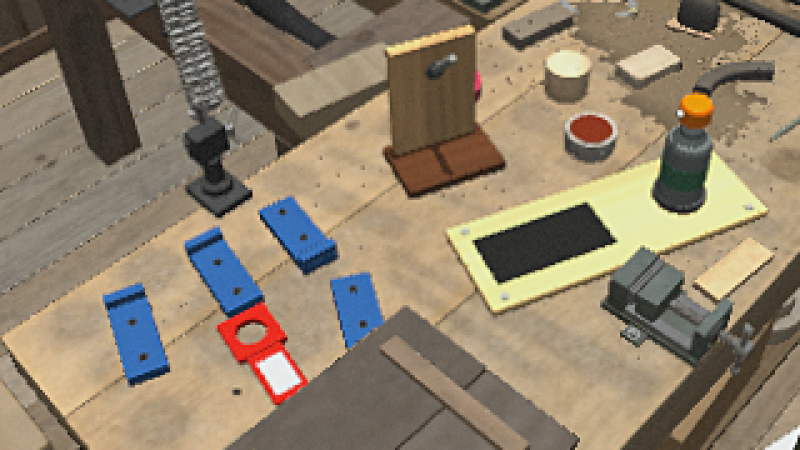

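View pics/t2.png

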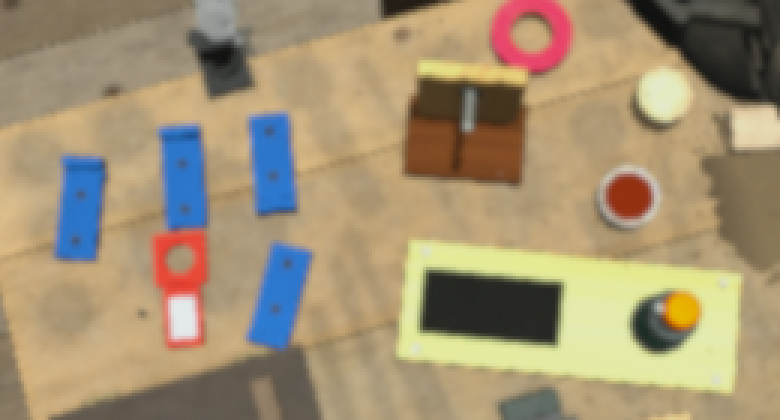

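```bash
cat >> h.py <<'E'
def plan(*W,start=None):
    "W: (x,y,z,yaw) world targets; prints a row for each call, from the pose before it"
    s=arm.sense(); p=np.array(s["eef_pos"]); y=s["orientation"][2]
    rot=R.from_euler('xyz',s["orientation"],degrees=True).as_matrix()
    if start is not None: p=np.array(start[:3],float); y=start[3]; rot=R.from_euler('xyz',[180,0,y],degrees=True).as_matrix()
    for w in W:
        d=rot.T@(np.array(w[:3])-p)/1000; turn=-((w[3]-y+180)%360-180)
        print("row",np.round(d,4).tolist(),round(turn,1),"| rows needed",round(max(np.linalg.norm(d)/.05,abs(turn)/8.59),1))
        p=np.array(w[:3],float); y=w[3]; rot=R.from_euler('xyz',[180,0,y],degrees=True).as_matrix()
E
python3 - <<'E'
from m import *
plan((320,-310,300,75),(450,-20,330,130),(560,260,330,180))
c=dict(np.load("top.npz"))
print("peg tip-ish",onz(c,[(286,171),(285,183)],183).round(),"stand front",onz(c,[(285,183)],130).round(), "lamp",onz(c,[(205,165)],0).round(),"crate",onz(c,[(247,330),(236,262)],80).round())
for z in (0,14): print(onz(c,[(203,163)],z).round())
E
```

```text
row [0.2134, -0.2334, -0.0939] -57.7 | rows needed 6.7
row [0.3138, 0.0505, -0.03] -55 | rows needed 6.4
row [0.1438, 0.2642, 0.0] -50 | rows needed 6.0
peg tip-ish [[656. -42. 183.]
 [620. -38. 183.]] stand front [[633. -40. 130.]] lamp [[732. 218.   0.]] crate [[201.  83.  80.]
 [403. 113.  80.]]
[[739. 225.   0.]]
[[735. 223.  14.]]
```

Emit:
{"method": "step_arm", "body": {"moves": [[0.213,-0.233,-0.094,-57.7,1],[0.213,-0.233,-0.094,-57.7,1],[0.213,-0.233,-0.094,-57.7,1],[0.213,-0.233,-0.094,-57.7,1],[0.213,-0.233,-0.094,-57.7,1],[0.213,-0.233,-0.094,-57.7,1],[0.213,-0.233,-0.094,-57.7,1],[0.213,-0.233,-0.094,-57.7,1]]}}

```text
t: 0.9
eef_pos: [322.2, -306.8, 301.4]
orientation: [179.9, -0.1, 75.6]
ft_force: [0.6, 0.0, 0.2]
gripper_width: 88.2
```

Emit:
{"method": "step_arm", "body": {"moves": [[0.314,0.05,-0.03,-55,1],[0.314,0.05,-0.03,-55,1],[0.314,0.05,-0.03,-55,1],[0.314,0.05,-0.03,-55,1],[0.314,0.05,-0.03,-55,1],[0.314,0.05,-0.03,-55,1],[0.314,0.05,-0.03,-55,1],[0.314,0.05,-0.03,-55,1]]}}

```text
t: 1.7
eef_pos: [450.3, -12.4, 332.1]
orientation: [179.7, -0.0, 130.8]
ft_force: [-0.1, 0.8, 0.7]
gripper_width: 87.9
```

Emit:
{"method": "step_arm", "body": {"moves": [[0.144,0.264,0,-50,1],[0.144,0.264,0,-50,1],[0.144,0.264,0,-50,1],[0.144,0.264,0,-50,1],[0.144,0.264,0,-50,1],[0.144,0.264,0,-50,1],[0.144,0.264,0,-50,1],[0.144,0.264,0,-50,1]]}}

```text
t: 2.5
eef_pos: [556.2, 267.9, 331.8]
orientation: [179.9, 0.1, -179.3]
ft_force: [-0.2, -0.1, 0.2]
gripper_width: 88.3
```

```bash
python3 - <<'E'
from m import *
st(); c=cam("wrist"); save(c,"w1"); np.savez("w1.npz",**c)
print((-c["E"][:3,:3].T@c["E"][:3,3]).round())
for k,z in(("blue",14),("red",4)):
    for b in blobs(c["img"],k,300)[1]: print(k,cv2.boundingRect(b),rectz(c,b,z))
E
```

```text
{'t': 2.5, 'eef_pos': [556.2, 267.9, 331.8], 'orientation': [179.9, 0.1, -179.3], 'ft_force': [-0.2, -0.1, 0.2], 'gripper_width': 88.3, 'joint_pos': [-1.6, 40.4, -57.3, 79.5, 33.9, 78.0, 31.4]}
[483. 267. 510.]
blue (193, 172, 37, 67) (633.0, 168.9, 106.1, 44.2, 6.9)
blue (332, 143, 37, 63) (580.2, 376.1, 96.4, 41.6, -5.1)
blue (182, 110, 33, 38) (517.0, 153.3, 44.9, 41.9, -14.5)
```

View pics/w1.png

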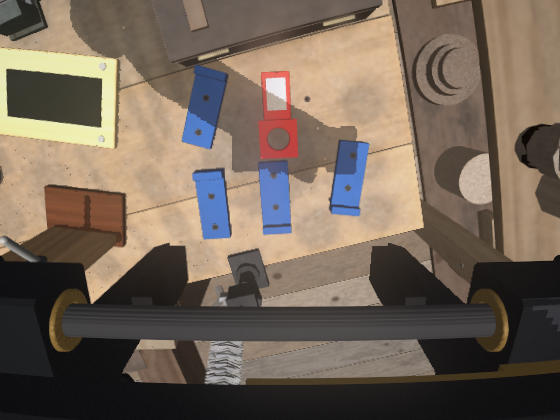

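```bash
cat >> m.py <<'E'
def brk(c,leg,near,z=14,amin=300,r=60):
    "mid point and leg angle; leg=approx world leg angle in deg"
    hsv=cv2.cvtColor(c["img"],cv2.COLOR_RGB2HSV); m=cv2.inRange(hsv,(98,120,20),(128,255,255))
    m=cv2.morphologyEx(m,cv2.MORPH_CLOSE,np.ones((5,5),np.uint8))
    best=None
    for b in cv2.findContours(m,cv2.RETR_EXTERNAL,cv2.CHAIN_APPROX_NONE)[0]:
        if cv2.contourArea(b)<amin: continue
        x,y,w,h,a=rectz(c,b,z)
        if np.hypot(x-near[0],y-near[1])>r: continue
        if abs((a-leg+180)%360-180)>90: a+=180
        u=np.array([np.cos(np.radians(a)),np.sin(np.radians(a))]); v=np.array([-u[1],u[0]])
        P=onz(c,b.reshape(-1,2),z)[:,:2]; lo=(P@u).min(); q=(P@v); mid=u*(lo+60)+v*(q.min()+q.max())/2
        print("mid",mid.round(1),"ang",round((a+180)%360-180,1),"size",w,h); best=(*mid,a)
    return best
E
python3 - <<'E'
from m import *
for n in("w1","top"):
    c=dict(np.load(n+".npz")); print(n)
    for l,p in((0,(585,374)),(0,(617,262)),(180,(629,166)),(180,(484,159))): brk(c,l,p,amin=60)
plan((585,374,150,175),start=(556.2,267.9,331.8,180.7))
E
```

```text
w1
mid [592.4 375.4] ang -3.0 size 111.6 45.0
mid [633.8 265.5] ang 3.6 size 102.4 42.6
mid [625.8 166.7] ang -175.0 size 106.5 45.6
mid [481.4 162. ] ang 166.7 size 109.3 44.1
top
mid [591.7 372.6] ang -3.1 size 106.1 43.8
mid [622.6 262.8] ang 4.6 size 108.4 40.6
mid [621.6 165.9] ang -175.1 size 104.8 39.2
mid [477.2 161.4] ang 165.2 size 105.6 40.1
row [-0.0301, 0.1057, 0.1818] 5.7 | rows needed 4.2
```

```bash
python3 - <<'E'
from m import *
plan((592,374.5,90,177),(592,374.5,4,177))
plan((592,374.5,140,177),(530,150,140,130),(467,-65,140,82.3),start=(592,374.5,4,177))
E
```

```text
row [-0.0362, 0.1075, 0.2424] 3.6 | rows needed 5.4
row [0.0, -0.0, 0.086] 0 | rows needed 1.7
row [0.0, 0.0, -0.136] 0 | rows needed 2.7
row [0.0502, -0.2274, -0.0] 47 | rows needed 5.5
row [-0.1242, -0.1865, -0.0] 47.7 | rows needed 5.6
```

Emit:
{"method": "step_arm", "body": {"moves": [[-0.036,0.107,0.242,3.6,0.55],[-0.036,0.107,0.242,3.6,0.55],[-0.036,0.107,0.242,3.6,0.55],[-0.036,0.107,0.242,3.6,0.55],[-0.036,0.107,0.242,3.6,0.55],[-0.036,0.107,0.242,3.6,0.55],[-0.036,0.107,0.242,3.6,0.55],[-0.036,0.107,0.242,3.6,0.55]], "squeeze": 40}}

```text
t: 3.35
eef_pos: [593.1, 372.6, 92.4]
orientation: [179.9, 0.2, 176.8]
ft_force: [0.5, 0.0, -0.1]
gripper_width: 68.2
```

```bash
python3 - <<'E'
from m import *
st(); c=cam("wrist"); save(c,"w2"); np.savez("w2.npz",**c)
b=brk(c,0,(592,374))
plan((592,374.5,30,177),(592,374.5,4,177))
E
```

```text
{'t': 3.4, 'eef_pos': [593.1, 372.6, 92.4], 'orientation': [179.9, 0.2, 176.8], 'ft_force': [0.5, 0.0, -0.1], 'gripper_width': 68.2, 'joint_pos': [-14.5, 59.4, -47.3, 79.5, 46.4, 61.1, 16.7]}
mid [643.4 409.5] ang 85.5 size 44.2 11.3
mid [598.1 375. ] ang -5.0 size 91.8 42.1
row [0.0019, 0.0012, 0.0633] -0.2 | rows needed 1.3
row [0.0, -0.0, 0.026] 0 | rows needed 0.5
```

View pics/w2.png

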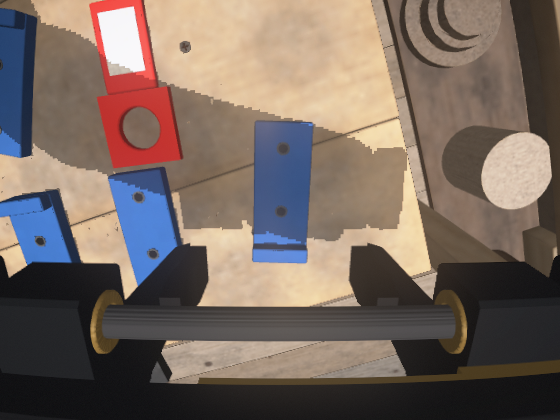

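Emit:
{"method": "step_arm", "body": {"moves": [[-0.003,0.002,0.06,1.8,0.55],[-0.003,0.002,0.06,1.8,0.55],[-0.003,0.002,0.088,1.8,0.55],[-0.003,0.002,0.088,1.8,0.55],[-0.003,0.002,0.088,1.8,-0.2],[-0.003,0.002,0.088,1.8,-0.2],[-0.003,0.002,0.088,1.8,-0.2],[-0.003,0.002,0.088,1.8,-0.2]], "squeeze": 40}}

```text
t: 4.2
eef_pos: [597.5, 375.6, 6.6]
orientation: [179.8, 0.3, 175.0]
ft_force: [-0.5, 0.1, -0.1]
gripper_width: 38.4
```

Emit:
{"method": "step_arm", "body": {"moves": [[0,0,0,0,-0.2],[0,0,0,0,-0.2],[0,0,-0.05,0,-0.2],[0,0,-0.1,0,-0.2],[0,0,-0.16,0,-0.2],[0,0,-0.16,0,-0.2],[0,0,-0.16,0,-0.2]]}}

```text
t: 4.9
eef_pos: [597.4, 376.2, 169.3]
orientation: [179.6, 0.5, 175.0]
ft_force: [0.4, -0.1, -0.8]
gripper_width: 35.6
```

```bash
python3 - <<'E'
from m import *
st()
u=np.array([np.cos(np.radians(82.4)),np.sin(np.radians(82.4))]); a=np.array([467,-65])-15*u; print(a)
plan((530,150,160,130),(*a,160,82.4))
E
```

```text
{'t': 4.9, 'eef_pos': [597.4, 376.2, 169.3], 'orientation': [179.6, 0.5, 175.0], 'ft_force': [0.4, -0.1, -0.8], 'gripper_width': 35.6, 'joint_pos': [-14.2, 54.7, -49.3, 75.6, 42.2, 67.6, 18.4]}
[465.01615415 -79.8682331 ]
row [0.0477, -0.2313, 0.0073] 45.0 | rows needed 5.2
row [-0.1343, -0.1975, -0.0] 47.6 | rows needed 5.5
```

```bash
python3 - <<'E'
from m import *
c=cam("wrist"); save(c,"w3"); np.savez("w3.npz",**c)
brk(c,0,(592,374)); c=cam("top"); np.savez("t3.npz",**c); brk(c,0,(592,374),amin=60); brk(c,0,(592,374),amin=60,z=180)
E
```

```text
mid [634.4 410.3] ang 85.0 size 43.1 26.2
mid [612.4 387.2] ang -4.0 size 62.6 15.0
mid [591.6 372.5] ang -5.0 size 78.4 41.2
```

View pics/w3.png

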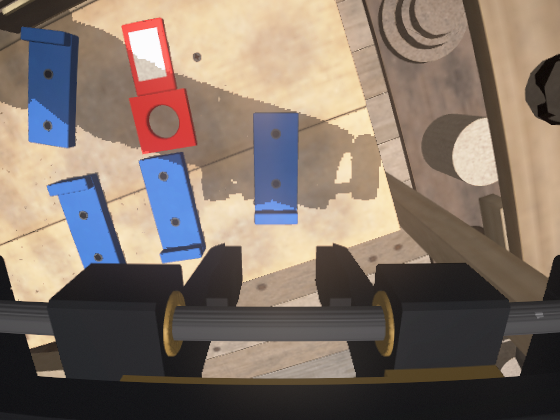

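```bash
python3 - <<'E'
from m import *
for n,t in(("w2",(593.1,372.6,92.4)),("w3",(597.4,376.2,169.3))):
    c=dict(np.load(n+".npz")); print(n,proj(c,[t,(t[0],t[1],t[2]+40),(592,374,7),(597,376,7)]).round())
print(arm.camera("wrist")["hand_eye"])
c=dict(np.load("w3.npz")); print(onz(c,[(254,113),(298,114),(255,222),(297,222),(230,265)],14).round(1))
c=dict(np.load("t3.npz")); print(proj(c,[(592,374,7),(597,376,169),(597,376,220)]).round())
i=c["img"][150:270,110:270]; cv2.imwrite("pics/t3.png",cv2.resize(i,None,fx=4,fy=4,interpolation=3)[:,:,::-1])
E
```

```text
w2 [[277. 239.]
 [277. 273.]
 [279. 197.]
 [282. 203.]]
w3 [[278. 239.]
 [278. 273.]
 [274. 173.]
 [277. 177.]]
[[ 2.15703565e-03  9.59922641e-01  2.80256795e-01  7.29505597e+01]
 [ 9.99997580e-01 -1.94934966e-03 -1.01979883e-03  2.18349134e-01]
 [-4.32609495e-04  2.80258317e-01 -9.59924522e-01 -1.78180064e+02]
 [ 0.00000000e+00  0.00000000e+00  0.00000000e+00  1.00000000e+00]]
[[530.6 360.   14. ]
 [535.2 402.   14. ]
 [641.1 349.5  14. ]
 [644.9 393.5  14. ]
 [688.6 316.9  14. ]]
[[157. 207.]
 [143. 195.]
 [138. 191.]]
```

View pics/t3.png

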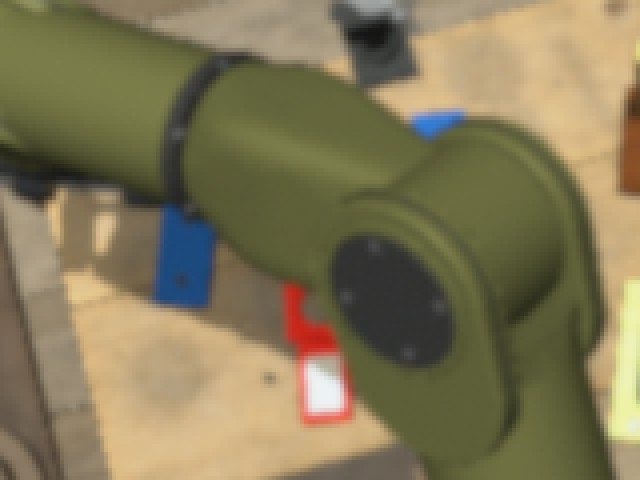

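```bash
python3 - <<'E'
from m import *
plan((593,375.5,40,175),(593,375.5,2,175))
E
```

```text
row [0.0035, 0.0014, 0.1243] 0.1 | rows needed 2.5
row [0.0, -0.0, 0.038] 0 | rows needed 0.8
```

Emit:
{"method": "step_arm", "body": {"moves": [[0.003,0.001,0.12,0,0.55],[0.003,0.001,0.12,0,0.55],[0.003,0.001,0.12,0,0.55],[0.003,0.001,0.12,0,0.55],[0.003,0.001,0.145,0,0.55],[0.003,0.001,0.166,0,0.55],[0.003,0.001,0.166,0,0.55],[0.003,0.001,0.166,0,0.55]]}}

```text
t: 5.85
eef_pos: [593.6, 375.2, -1.6]
orientation: [180.0, 0.2, 175.1]
ft_force: [0.2, -0.1, 0.4]
gripper_width: 68.2
```

Emit:
{"method": "step_arm", "body": {"moves": [[0,0,0.001,0,-1],[0,0,0.001,0,-1],[0,0,0.001,0,-1],[0,0,0.001,0,-1]], "squeeze": 40}}

```text
t: 6.25
eef_pos: [593.8, 375.3, -2.0]
orientation: [179.9, 0.2, 175.0]
ft_force: [0.0, -0.1, 0.5]
gripper_width: 38.3
```

Emit:
{"method": "step_arm", "body": {"moves": [[0,0,0.001,0,-1],[0,0,0.001,0,-1],[0,0,0.001,0,-1],[0,0,0.001,0,-1]]}}

```text
t: 6.65
eef_pos: [593.8, 375.3, -3.0]
orientation: [179.9, 0.2, 175.0]
ft_force: [-0.1, -0.2, -0.8]
gripper_width: 6.5
```

```bash
python3 - <<'E'
from m import *
c=cam("wrist"); save(c,"w4"); np.savez("w4.npz",**c); st()
E
```

```text
{'t': 6.7, 'eef_pos': [593.8, 375.3, -3.0], 'orientation': [179.9, 0.2, 175.0], 'ft_force': [0.3, -0.2, -0.2], 'gripper_width': 2.5, 'joint_pos': [-16.2, 66.0, -43.2, 80.8, 51.2, 53.6, 11.6]}
```

View pics/w4.png

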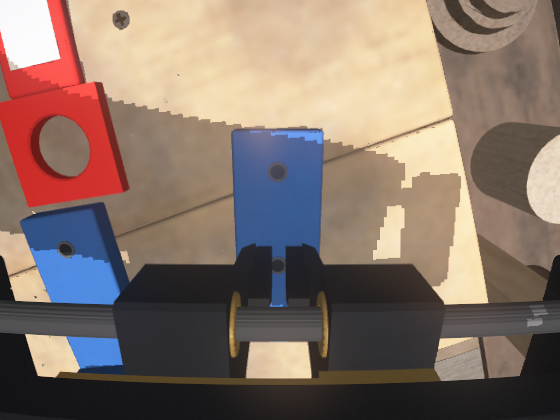

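```bash
python3 - <<'E'
from m import *
for n,uv in(("w4",[(232,130),(322,130)]),("w3",[(254,113),(298,113)]),("w2",[(256,121),(313,123)])):
    c=dict(np.load(n+".npz")); o,d=ray(c,uv)
    # per unit drop separation
    q=d/-d[:,2:]; s=np.linalg.norm(q[0]-q[1]); print(n,"cam z",o[2].round(1),"drop to 44mm edge",(44/s).round(1),"=> edge at z",(o[2]-44/s).round(1), "K",c["K"][0,0], "D",c["D"])
E
```

```text
w4 cam z 174.8 drop to 44mm edge 167.3 => edge at z 7.5 K 336.83767802736736 D [-0.08089263  0.          0.          0.          0.        ]
w3 cam z 346.8 drop to 44mm edge 346.7 => edge at z 0.1 K 336.83767802736736 D [-0.08089263  0.          0.          0.          0.        ]
w2 cam z 270.3 drop to 44mm edge 265.7 => edge at z 4.7 K 336.83767802736736 D [-0.08089263  0.          0.          0.          0.        ]
```

Emit:
{"method": "step_arm", "body": {"moves": [[0,0,0.002,0,-1],[0,0,0.004,0,-1],[0,0,0.006,0,-1],[0,0,0.006,0,-1]]}}

```text
t: 7.1
eef_pos: [593.6, 375.1, -9.5]
orientation: [180.0, 0.2, 175.1]
ft_force: [-0.7, 0.6, -0.3]
gripper_width: 0.5
```

Emit:
{"method": "step_arm", "body": {"moves": [[0,0,0.002,0,-1],[0,0,0.004,0,-1],[0,0,0.006,0,-1],[0,0,0.006,0,-1]]}}

```text
t: 7.5
eef_pos: [593.4, 374.8, -16.0]
orientation: [-180.0, 0.2, 175.1]
ft_force: [0.4, -0.0, 0.4]
gripper_width: 0.4
```

```bash
python3 - <<'E'
from m import *
c=cam("wrist"); save(c,"w5"); np.savez("w5.npz",**c); st()
m,_=blobs(c["img"],"blue",300); 
for b in _: print(cv2.boundingRect(b))
b=brk(c,0,(590,375))
print(m[150].nonzero()[0][[0,-1]], [ (r,m[r,200:340].nonzero()[0][[0,-1]]+200) for r in (140,180,210,230)])
E
```

```text
{'t': 7.6, 'eef_pos': [593.5, 375.0, -15.7], 'orientation': [180.0, 0.2, 175.1], 'ft_force': [-0.2, 1.1, -0.0], 'gripper_width': 0.6, 'joint_pos': [-16.4, 66.9, -42.8, 80.9, 51.9, 52.8, 11.2]}
(257, 342, 44, 17)
(48, 336, 90, 39)
(4, 218, 119, 87)
(232, 164, 93, 100)
mid [649.1 418.7] ang 85.2 size 23.8 10.6
mid [592.1 375.2] ang -4.8 size 64.2 42.9Traceback (most recent call last):
  File "<stdin>", line 6, in <module>
IndexError: index 0 is out of bounds for axis 0 with size 0
```

View pics/w5.png

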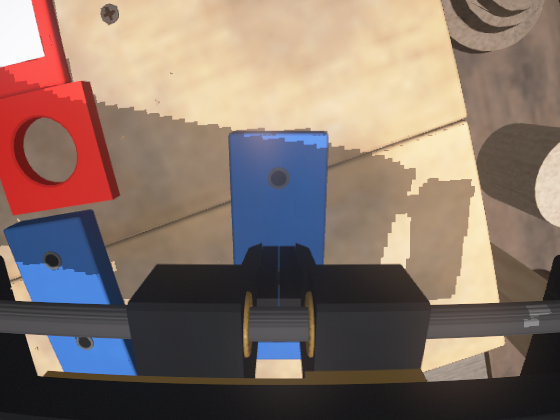

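Emit:
{"method": "step_arm", "body": {"moves": [[0,0,0.0015,0,-1],[0,0,0.003,0,-1],[0,0,0.0045,0,-1],[0,0,0.0045,0,-1]]}}

```text
t: 7.95
eef_pos: [593.7, 375.1, -17.8]
orientation: [-180.0, 0.2, 175.0]
ft_force: [-3.2, -2.6, 14.5]
gripper_width: 0.3
```

Emit:
{"method": "step_arm", "body": {"moves": [[0,0,-0.02,0,0.55],[0,0,-0.02,0,0.55],[0,0,-0.02,0,0.55],[0,0,-0.02,0,0.55],[0,0,-0.02,0,0.55],[0,0,-0.02,0,0.55],[0,0,-0.02,0,0.55],[0,0,-0.02,0,0.55]]}}

```text
t: 8.75
eef_pos: [593.5, 375.0, 2.0]
orientation: [-180.0, 0.2, 175.0]
ft_force: [-0.9, -0.3, 0.6]
gripper_width: 62.0
```

Emit:
{"method": "step_arm", "body": {"moves": [[0,0,0,0,0.55],[0,0,0,0,0.55],[0,0,0,0,0.55],[0,0,0.015,0,0.55],[0,0,0.029,0,0.55],[0,0,0.029,0,0.55]]}}

```text
t: 9.35
eef_pos: [592.0, 373.1, -30.5]
orientation: [-179.7, 0.0, 175.1]
ft_force: [-0.4, -0.4, 0.4]
gripper_width: 68.1
```

Emit:
{"method": "step_arm", "body": {"moves": [[0,0,0,0,-1],[0,0,0,0,-1],[0,0,0,0,-1],[0,0,0,0,-1],[0,0,0,0,-1],[0,0,0,0,-1]], "squeeze": 40}}

```text
t: 9.95
eef_pos: [592.2, 373.3, -30.2]
orientation: [-179.8, 0.1, 175.1]
ft_force: [0.7, -0.2, 1.3]
gripper_width: 43.5
```

Emit:
{"method": "step_arm", "body": {"moves": [[0,0,-0.04,0,-1],[0,0,-0.08,0,-1],[0,0,-0.12,0,-1],[0,0,-0.16,0,-1],[0,0,-0.16,0,-1]]}}

```text
t: 10.45
eef_pos: [594.2, 377.1, 136.4]
orientation: [179.8, 0.4, 175.0]
ft_force: [0.2, 1.9, -1.4]
gripper_width: 43.7
```

```bash
python3 - <<'E'
from m import *
st()
for n in("w1","top"):
    c=dict(np.load(n+".npz"))
    for k,z in(("black",15),("yellow",12)):
        for b in blobs(c["img"],k,500)[1]:
            r=rectz(c,b,z)
            if np.hypot(r[0]-467,r[1]+70)<90: print(n,k,r,cv2.boundingRect(b))
u=np.array([np.cos(np.radians(82.4)),np.sin(np.radians(82.4))]); a=np.array([467,-65])-15*u; print(a)
plan((530,150,140,130),(*a,130,82.4))
E
```

```text
{'t': 10.4, 'eef_pos': [594.2, 377.1, 136.4], 'orientation': [179.8, 0.4, 175.0], 'ft_force': [0.2, 1.9, -1.4], 'gripper_width': 43.7, 'joint_pos': [-14.6, 56.5, -48.2, 77.5, 43.8, 64.6, 16.7]}
w1 yellow (470.1, -62.1, 185.2, 127.9, 82.6) (0, 48, 116, 101)
top black (466.9, -65.0, 134.1, 54.0, 82.7) (272, 232, 43, 21)
top yellow (455.7, -149.4, 366.0, 136.5, 82.7) (261, 219, 117, 53)
[465.01615415 -79.8682331 ]
row [0.0442, -0.2318, -0.0049] 45.0 | rows needed 5.2
row [-0.1343, -0.1975, 0.01] 47.6 | rows needed 5.5
```

Emit:
{"method": "step_arm", "body": {"moves": [[0.044,-0.232,-0.005,45,-1],[0.044,-0.232,-0.005,45,-1],[0.044,-0.232,-0.005,45,-1],[0.044,-0.232,-0.005,45,-1],[0.044,-0.232,-0.005,45,-1],[0.044,-0.232,-0.005,45,-1],[0.044,-0.232,-0.005,45,-1]]}}

```text
t: 11.15
eef_pos: [530.0, 148.9, 139.9]
orientation: [179.6, 0.2, 130.0]
ft_force: [1.4, 0.6, -1.9]
gripper_width: 43.7
```

Emit:
{"method": "step_arm", "body": {"moves": [[-0.134,-0.197,0.01,47.6,-1],[-0.134,-0.197,0.01,47.6,-1],[-0.134,-0.197,0.01,47.6,-1],[-0.134,-0.197,0.01,47.6,-1],[-0.134,-0.197,0.01,47.6,-1],[-0.134,-0.197,0.01,47.6,-1],[-0.134,-0.197,0.01,47.6,-1]]}}

```text
t: 11.85
eef_pos: [466.1, -79.7, 128.5]
orientation: [179.6, -0.3, 82.4]
ft_force: [0.4, 0.4, -1.3]
gripper_width: 43.5
```

```bash
python3 - <<'E'
from m import *
st(); c=cam("wrist"); save(c,"w6"); np.savez("w6.npz",**c)
for k,z in(("black",15),("yellow",12)):
        for b in blobs(c["img"],k,500)[1]:print(k,rectz(c,b,z),cv2.boundingRect(b))
print("expected pad corners px",proj(c,[(467+35*a*np.sin(np.radians(82.5))+75*b*np.cos(np.radians(82.5)),-65-35*a*np.cos(np.radians(82.5))+75*b*np.sin(np.radians(82.5)),15) for a,b in((1,1),(1,-1),(-1,-1),(-1,1))]).round().tolist())
E
```

```text
{'t': 11.8, 'eef_pos': [466.1, -79.7, 128.5], 'orientation': [179.6, -0.3, 82.4], 'ft_force': [0.4, 0.4, -1.3], 'gripper_width': 43.5, 'joint_pos': [20.7, 37.5, -26.0, 119.8, 32.8, 29.1, -37.2]}
black (611.9, -253.3, 133.2, 104.3, -2.2) (374, 290, 125, 87)
black (447.6, -251.6, 711.0, 243.7, -7.5) (0, 244, 560, 176)
black (272.4, 97.2, 41.0, 28.6, -12.9) (0, 0, 44, 36)
expected pad corners px [[319.0, 86.0], [314.0, 253.0], [240.0, 253.0], [235.0, 86.0]]
```

View pics/w6.png

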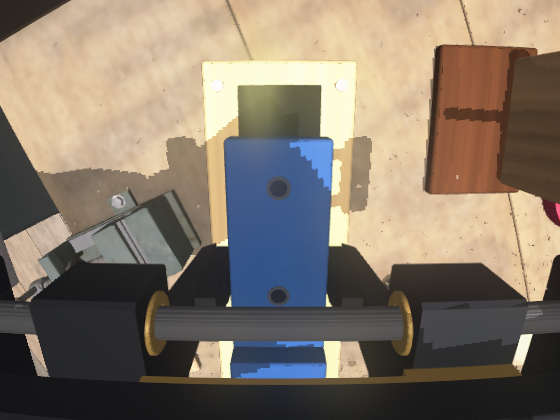

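```bash
cat >> m.py <<'E'
def held(c,uv,w=60):
    "mid of held bracket relative to TCP along tool x (toward image top positive), from free-end/edge pixel"
    s=arm.sense(); y=np.radians(s["orientation"][2]); P=onz(c,[uv],s["eef_pos"][2]+30.5+14)[0]
    d=(P-s["eef_pos"])[:2]; print("edge along tool x",d@[np.cos(y),np.sin(y)],"tool y",d@[np.sin(y),-np.cos(y)])
E
python3 - <<'E'
from m import *
held(dict(np.load("w6.npz")),(278,137))
E
```

```text
edge along tool x 59.23034924272972 tool y -1.2795163356989978
```

Emit:
{"method": "step_arm", "body": {"moves": [[0,0,0.05,0,-1],[0,0,0.1,0,-1],[0,0,0.13,0,-1],[0,0,0.138,0,-1],[0,0,0.142,0,-1],[0,0,0.142,0,-1],[0,0,0.142,0,-1]]}}

```text
t: 12.6
eef_pos: [468.9, -77.6, -12.1]
orientation: [179.4, -0.4, 82.7]
ft_force: [-1.1, -0.4, -1.0]
gripper_width: 43.7
```

Emit:
{"method": "step_arm", "body": {"moves": [[0,0,0.001,0,0.45],[0,0,0.001,0,0.45],[0,0,0.001,0,0.45],[0,0,0.001,0,0.45],[0,0,-0.05,0,0.45],[0,0,-0.1,0,0.45],[0,0,-0.16,0,0.45],[0,0,-0.16,0,0.45]]}}

```text
t: 13.4
eef_pos: [469.4, -78.4, 152.3]
orientation: [179.0, -0.4, 82.7]
ft_force: [1.2, -0.4, -1.0]
gripper_width: 63.9
```

```bash
python3 - <<'E'
from m import *
st(); c=cam("wrist"); save(c,"w7"); np.savez("w7.npz",**c); brk(c,-98,(467,-70),z=29)
plan((540,60,140,130),(622,166,60,185))
print([proj(c,[(x,y,z)]).round().tolist() for x,y,z in((476,-10,15),)])
E
```

```text
{'t': 13.4, 'eef_pos': [469.4, -78.4, 152.3], 'orientation': [179.0, -0.4, 82.7], 'ft_force': [1.2, -0.4, -1.0], 'gripper_width': 63.9, 'joint_pos': [24.2, 35.9, -31.5, 118.5, 33.4, 33.3, -38.1]}
mid [426.7 -98.4] ang 172.4 size 42.5 21.7
mid [480.7 -79.7] ang -96.4 size 56.8 18.4
row [0.1465, 0.0522, 0.0136] -47.4 | rows needed 5.5
row [0.0285, 0.131, 0.08] -55 | rows needed 6.4
[[[274.0, 112.0]]]
```

Emit:
{"method": "step_arm", "body": {"moves": [[0.1465,0.052,0.014,-47.4,0.5],[0.1465,0.052,0.014,-47.4,0.5],[0.1465,0.052,0.014,-47.4,0.5],[0.1465,0.052,0.014,-47.4,0.5],[0.1465,0.052,0.014,-47.4,0.5],[0.1465,0.052,0.014,-47.4,0.5],[0.1465,0.052,0.014,-47.4,0.5]]}}

```text
t: 14.15
eef_pos: [538.7, 59.7, 137.6]
orientation: [179.2, 0.4, 130.1]
ft_force: [0.4, -0.2, -0.1]
gripper_width: 66.0
```

Emit:
{"method": "step_arm", "body": {"moves": [[0.0285,0.131,0.08,-55,0.5],[0.0285,0.131,0.08,-55,0.5],[0.0285,0.131,0.08,-55,0.5],[0.0285,0.131,0.08,-55,0.5],[0.0285,0.131,0.08,-55,0.5],[0.0285,0.131,0.08,-55,0.5],[0.0285,0.131,0.08,-55,0.5],[0.0285,0.131,0.08,-55,0.5]]}}

```text
t: 14.95
eef_pos: [621.0, 165.7, 57.7]
orientation: [179.9, 0.8, -175.0]
ft_force: [0.0, 0.3, -0.2]
gripper_width: 66.3
```

```bash
python3 - <<'E'
from m import *
st(); c=cam("wrist"); save(c,"w8"); np.savez("w8.npz",**c); brk(c,-175,(610,166),amin=1000)
hsv=cv2.cvtColor(c["img"],cv2.COLOR_RGB2HSV); m=cv2.inRange(hsv,(98,120,20),(128,255,255))
for r in (60,90,120,150,180,210): 
    x=m[r].nonzero()[0]; x=x[(x>150)&(x<420)]; print(r,x[[0,-1]] if len(x) else None, onz(c,[(x[0],r),(x[-1],r)],14).round(1).tolist() if len(x) else "")
E
```

```text
{'t': 15.0, 'eef_pos': [621.0, 165.7, 57.7], 'orientation': [179.9, 0.8, -175.0], 'ft_force': [0.0, 0.3, -0.2], 'gripper_width': 66.3, 'joint_pos': [6.3, 59.9, -51.0, 92.5, 55.4, 55.1, 30.6]}
mid [625.1 167.5] ang -175.0 size 106.1 44.7
60 [232 305] [[523.7, 129.0, 14.0], [519.8, 173.8, 14.0]]
90 [262 294] [[540.0, 148.9, 14.0], [538.2, 168.8, 14.0]]
120 None 
150 [395 419] [[569.4, 239.3, 14.0], [567.8, 255.5, 14.0]]
180 [248 418] [[598.5, 143.9, 14.0], [588.0, 259.0, 14.0]]
210 [248 419] [[619.7, 145.3, 14.0], [609.2, 264.3, 14.0]]
```

Emit:
{"method": "step_arm", "body": {"moves": [[-0.003,0.001,0.04,0,0.5],[-0.003,0.001,0.07,0,0.5],[-0.003,0.001,0.085,0,0.5],[-0.003,0.001,0.085,0,0.5],[-0.003,0.001,0.085,0,0.5],[-0.003,0.001,0.085,0,-1],[-0.003,0.001,0.085,0,-1],[-0.003,0.001,0.085,0,-1]]}}

```text
t: 15.8
eef_pos: [625.8, 167.3, -25.9]
orientation: [179.9, 0.9, -175.1]
ft_force: [-0.3, -1.8, 1.6]
gripper_width: 44.5
```

Emit:
{"method": "step_arm", "body": {"moves": [[0,0,0,0,-1],[0,0,0,0,-1],[0,0,0,0,-1]]}}

```text
t: 16.1
eef_pos: [625.7, 167.2, -25.9]
orientation: [179.9, 0.9, -175.1]
ft_force: [-1.0, -0.3, -0.3]
gripper_width: 43.3
```

Emit:
{"method": "step_arm", "body": {"moves": [[0,0,-0.04,0,-1],[0,0,-0.08,0,-1],[0,0,-0.12,0,-1],[0,0,-0.16,0,-1],[0,0,-0.16,0,-1],[0,0,-0.16,0,-1]]}}

```text
t: 16.7
eef_pos: [623.5, 166.5, 134.5]
orientation: [179.9, 0.9, -175.1]
ft_force: [0.2, 0.8, -1.9]
gripper_width: 43.3
```

```bash
cat >> h.py <<'E'
PU=np.array([np.cos(np.radians(82.5)),np.sin(np.radians(82.5))]); PAD=np.array([467,-65.])
E
python3 - <<'E'
from m import *
st(); a=PAD+15*PU; print(a)
plan((540,60,140,130),(*a,125,82.5))
E
```

```text
{'t': 16.7, 'eef_pos': [623.5, 166.5, 134.5], 'orientation': [179.9, 0.9, -175.1], 'ft_force': [0.2, 0.8, -1.9], 'gripper_width': 43.3, 'joint_pos': [7.6, 54.7, -54.5, 89.6, 49.6, 61.4, 34.9]}
[468.95789288 -50.12832708]
row [0.0922, -0.099, -0.0071] 54.9 | rows needed 6.4
row [-0.0387, -0.1252, 0.015] 47.5 | rows needed 5.5
```

Emit:
{"method": "step_arm", "body": {"moves": [[0.092,-0.099,-0.007,54.9,-1],[0.092,-0.099,-0.007,54.9,-1],[0.092,-0.099,-0.007,54.9,-1],[0.092,-0.099,-0.007,54.9,-1],[0.092,-0.099,-0.007,54.9,-1],[0.092,-0.099,-0.007,54.9,-1],[0.092,-0.099,-0.007,54.9,-1],[0.092,-0.099,-0.007,54.9,-1]]}}

```text
t: 17.5
eef_pos: [538.9, 59.2, 138.2]
orientation: [179.4, 0.4, 130.0]
ft_force: [0.3, -0.0, -2.1]
gripper_width: 43.9
```

Emit:
{"method": "step_arm", "body": {"moves": [[-0.039,-0.125,0.015,47.5,-1],[-0.039,-0.125,0.015,47.5,-1],[-0.039,-0.125,0.015,47.5,-1],[-0.039,-0.125,0.015,47.5,-1],[-0.039,-0.125,0.015,47.5,-1],[-0.039,-0.125,0.015,47.5,-1],[-0.039,-0.125,0.015,47.5,-1]]}}

```text
t: 18.2
eef_pos: [467.7, -51.1, 121.4]
orientation: [179.4, -0.1, 82.6]
ft_force: [0.9, 0.5, -1.5]
gripper_width: 43.3
```

```bash
python3 - <<'E'
from m import *
st(); c=cam("wrist"); save(c,"w9"); np.savez("w9.npz",**c)
a=PAD+15*PU; plan((*a,5,82.5))
E
```

```text
{'t': 18.2, 'eef_pos': [467.7, -51.1, 121.4], 'orientation': [179.4, -0.1, 82.6], 'ft_force': [0.9, 0.5, -1.5], 'gripper_width': 43.3, 'joint_pos': [18.2, 38.4, -27.8, 120.6, 37.1, 28.8, -45.0]}
row [0.0008, -0.0002, 0.1165] 0.2 | rows needed 2.3
```

View pics/w9.png

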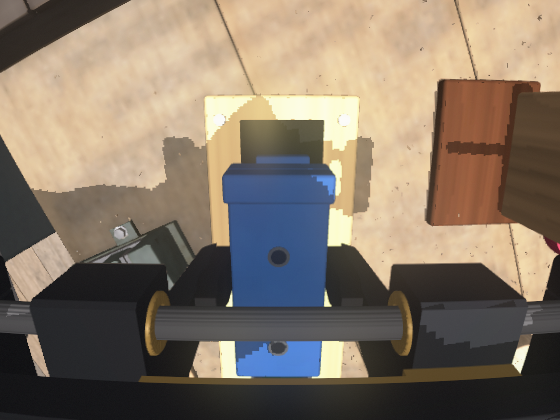

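Emit:
{"method": "step_arm", "body": {"moves": [[0.001,0,0.05,0,-1],[0.001,0,0.09,0,-1],[0.001,0,0.108,0,-1],[0.001,0,0.114,0,-1],[0.001,0,0.117,0,-1],[0.001,0,0.117,0,-1],[0.001,0,0.117,0,-1]]}}

```text
t: 18.95
eef_pos: [469.9, -50.0, 5.3]
orientation: [179.3, -0.2, 82.7]
ft_force: [-0.6, -0.3, -1.8]
gripper_width: 43.4
```

```bash
python3 - <<'E'
from m import *
st(); c=dict(np.load("w9.npz")); P=onz(c,[(281,155)],29)[0][:2]-PAD; print("b1 free end along",P@PU,"across",P@[PU[1],-PU[0]])
plan((530,150,140,130),(624,264,60,184),start=(468.5,-50.5,150,82.6))
E
```

```text
{'t': 19.0, 'eef_pos': [469.9, -50.0, 5.3], 'orientation': [179.3, -0.2, 82.7], 'ft_force': [-0.6, -0.3, -1.8], 'gripper_width': 43.4, 'joint_pos': [5.9, 50.2, -8.7, 124.1, 51.5, 8.5, -58.1]}
b1 free end along 48.50367521474847 across 1.2597805849064847
row [0.2068, 0.0352, 0.01] -47.4 | rows needed 5.5
row [0.0269, 0.1453, 0.08] -54 | rows needed 6.3
```

Emit:
{"method": "step_arm", "body": {"moves": [[0,0,0.001,0,-1],[0,0,0.001,0,0.45],[0,0,0.001,0,0.45],[0,0,0.001,0,0.45],[0,0,-0.05,0,0.45],[0,0,-0.1,0,0.45],[0,0,-0.145,0,0.45],[0,0,-0.145,0,0.45]]}}

```text
t: 19.75
eef_pos: [471.3, -49.8, 155.2]
orientation: [178.7, -0.3, 82.6]
ft_force: [0.4, 0.9, -0.3]
gripper_width: 63.7
```

Emit:
{"method": "step_arm", "body": {"moves": [[0.207,0.035,0.01,-47.4,0.5],[0.207,0.035,0.01,-47.4,0.5],[0.207,0.035,0.01,-47.4,0.5],[0.207,0.035,0.01,-47.4,0.5],[0.207,0.035,0.01,-47.4,0.5],[0.207,0.035,0.01,-47.4,0.5],[0.207,0.035,0.01,-47.4,0.5]]}}

```text
t: 20.45
eef_pos: [532.0, 151.2, 145.9]
orientation: [179.0, 0.7, 130.1]
ft_force: [-0.8, -0.3, -0.2]
gripper_width: 66.1
```

Emit:
{"method": "step_arm", "body": {"moves": [[0.027,0.145,0.08,-54,0.5],[0.027,0.145,0.08,-54,0.5],[0.027,0.145,0.08,-54,0.5],[0.027,0.145,0.08,-54,0.5],[0.027,0.145,0.08,-54,0.5],[0.027,0.145,0.08,-54,0.5],[0.027,0.145,0.08,-54,0.5],[0.027,0.145,0.08,-54,0.5]]}}

```text
t: 21.25
eef_pos: [626.9, 264.2, 67.0]
orientation: [-179.9, 1.1, -176.0]
ft_force: [0.4, 0.3, 0.1]
gripper_width: 66.3
```

```bash
python3 - <<'E'
from m import *
st(); c=cam("wrist"); save(c,"w10"); np.savez("w10.npz",**c); brk(c,4,(620,263),amin=800)
hsv=cv2.cvtColor(c["img"],cv2.COLOR_RGB2HSV); m=cv2.inRange(hsv,(98,120,20),(128,255,255))
y=m[:,200:360].any(1).nonzero()[0]; print(y[[0,-1]])
for b in blobs(c["img"],"red",300)[1]: print("red",cv2.boundingRect(b),rectz(c,b,8))
for r in (150,180,210): 
    x=m[r].nonzero()[0]; x=x[(x>180)&(x<380)]; print(r,x[[0,-1]] if len(x) else None, onz(c,[(x[0],r),(x[-1],r)],14).round(1).tolist() if len(x) else "")
E
```

```text
{'t': 21.2, 'eef_pos': [626.9, 264.2, 67.0], 'orientation': [-179.9, 1.1, -176.0], 'ft_force': [0.4, 0.3, 0.1], 'gripper_width': 66.3, 'joint_pos': [-2.3, 61.8, -52.9, 85.2, 54.9, 60.2, 25.3]}
mid [631.9 265. ] ang 4.4 size 90.0 42.8
[132 274]
150 [248 309] [[585.5, 241.0, 14.0], [582.6, 282.5, 14.0]]
180 [248 308] [[606.5, 242.0, 14.0], [603.5, 283.9, 14.0]]
210 [249 308] [[628.6, 243.7, 14.0], [625.6, 286.0, 14.0]]
```

```bash
python3 - <<'E'
from m import *
c=dict(np.load("w10.npz"))
for r in range(100,142,4): print(r,c["img"][r,278].tolist(),onz(c,[(278,r)],14)[0].round(1)[:2].tolist())
c=dict(np.load("w1.npz"))
for r in list(range(152,170,2))+list(range(224,240,2)): print(r,c["img"][r,274 if r<200 else 278].tolist(),onz(c,[(276,r)],14 if r<200 else 26)[0].round(1)[:2].tolist())
E
```

```text
100 [243, 107, 98] [551.2, 259.1]
104 [204, 72, 68] [553.8, 259.3]
108 [203, 72, 69] [556.3, 259.5]
112 [132, 102, 91] [558.9, 259.6]
116 [129, 99, 88] [561.5, 259.8]
120 [86, 77, 111] [564.1, 260.0]
124 [86, 84, 126] [566.7, 260.2]
128 [83, 82, 125] [569.4, 260.4]
132 [80, 82, 125] [572.0, 260.6]
136 [76, 81, 125] [574.7, 260.8]
140 [73, 81, 124] [577.3, 261.0]
152 [183, 74, 72] [549.1, 265.6]
154 [184, 74, 74] [552.0, 265.6]
156 [184, 75, 75] [555.0, 265.7]
158 [152, 92, 86] [558.0, 265.7]
160 [102, 88, 88] [560.9, 265.7]
162 [82, 79, 106] [563.9, 265.8]
164 [84, 88, 124] [566.9, 265.8]
166 [84, 88, 123] [569.9, 265.8]
168 [84, 89, 123] [572.9, 265.9]
224 [88, 103, 148] [657.0, 266.9]
226 [83, 85, 105] [660.3, 267.0]
228 [100, 133, 203] [663.5, 267.0]
230 [99, 132, 200] [666.8, 267.1]
232 [98, 129, 197] [670.1, 267.1]
234 [192, 170, 157] [673.4, 267.1]
236 [223, 192, 157] [676.7, 267.2]
238 [225, 195, 160] [680.0, 267.2]
```

Emit:
{"method": "step_arm", "body": {"moves": [[0.006,0.001,0.04,0,0.5],[0.006,0.001,0.075,0,0.5],[0.006,0.001,0.095,0,0.5],[0.006,0.001,0.095,0,0.5],[0.006,0.001,0.095,0,0.5],[0.006,0.001,0.095,0,-1],[0.006,0.001,0.095,0,-1],[0.006,0.001,0.095,0,-1]]}}

```text
t: 22.1
eef_pos: [623.1, 264.8, -27.4]
orientation: [-179.9, 1.2, -176.1]
ft_force: [-0.1, -2.9, 0.7]
gripper_width: 44.5
```

Emit:
{"method": "step_arm", "body": {"moves": [[0,0,0,0,-1],[0,0,0,0,-1],[0,0,0,0,-1]]}}

```text
t: 22.4
eef_pos: [623.1, 264.6, -27.4]
orientation: [-179.9, 1.2, -176.1]
ft_force: [0.1, -0.5, -0.1]
gripper_width: 43.5
```

Emit:
{"method": "step_arm", "body": {"moves": [[0,0,-0.04,0,-1],[0,0,-0.08,0,-1],[0,0,-0.12,0,-1],[0,0,-0.16,0,-1],[0,0,-0.16,0,-1],[0,0,-0.16,0,-1]]}}

```text
t: 23.0
eef_pos: [620.0, 264.6, 133.0]
orientation: [-179.9, 1.2, -176.1]
ft_force: [0.4, 0.5, -2.5]
gripper_width: 43.7
```

```bash
python3 - <<'E'
from m import *
st(); a=PAD-15*PU; print(a)
plan((530,150,140,130),(*a,125,82.5))
E
```

```text
{'t': 23.0, 'eef_pos': [620.0, 264.6, 133.0], 'orientation': [-179.9, 1.2, -176.1], 'ft_force': [0.4, 0.5, -2.5], 'gripper_width': 43.7, 'joint_pos': [-1.5, 56.9, -55.4, 84.4, 50.7, 64.7, 27.4]}
[465.04210712 -79.87167292]
row [0.0975, -0.1082, -0.0088] 53.9 | rows needed 6.3
row [-0.1343, -0.1975, 0.015] 47.5 | rows needed 5.5
```

Emit:
{"method": "step_arm", "body": {"moves": [[0.0975,-0.108,-0.009,53.9,-1],[0.0975,-0.108,-0.009,53.9,-1],[0.0975,-0.108,-0.009,53.9,-1],[0.0975,-0.108,-0.009,53.9,-1],[0.0975,-0.108,-0.009,53.9,-1],[0.0975,-0.108,-0.009,53.9,-1],[0.0975,-0.108,-0.009,53.9,-1],[0.0975,-0.108,-0.009,53.9,-1]]}}

```text
t: 23.8
eef_pos: [528.8, 149.2, 138.4]
orientation: [179.3, 0.8, 130.0]
ft_force: [-0.6, 0.3, -1.8]
gripper_width: 43.2
```

Emit:
{"method": "step_arm", "body": {"moves": [[-0.134,-0.197,0.015,47.5,-1],[-0.134,-0.197,0.015,47.5,-1],[-0.134,-0.197,0.015,47.5,-1],[-0.134,-0.197,0.015,47.5,-1],[-0.134,-0.197,0.015,47.5,-1],[-0.134,-0.197,0.015,47.5,-1],[-0.134,-0.197,0.015,47.5,-1],[-0.134,-0.197,0.015,47.5,-1]]}}

```text
t: 24.6
eef_pos: [464.4, -79.2, 122.3]
orientation: [179.0, -0.1, 82.7]
ft_force: [0.1, 2.1, -1.4]
gripper_width: 43.3
```

```bash
python3 - <<'E'
from m import *
st(); c=cam("wrist"); save(c,"w11"); np.savez("w11.npz",**c)
a=PAD-15*PU; plan((*a,16.6,82.5))
hsv=cv2.cvtColor(c["img"],cv2.COLOR_RGB2HSV); 
for r in range(85,170,5): print(r,c["img"][r,280].tolist(),hsv[r,280].tolist())
E
```

```text
{'t': 24.6, 'eef_pos': [464.4, -79.2, 122.3], 'orientation': [179.0, -0.1, 82.7], 'ft_force': [0.1, 2.1, -1.4], 'gripper_width': 43.3, 'joint_pos': [23.6, 38.8, -31.2, 120.8, 40.8, 30.0, -45.4]}
row [-0.0011, -0.0014, 0.1059] 0.3 | rows needed 2.1
85 [124, 122, 94] [28, 62, 124]
90 [120, 119, 93] [29, 57, 120]
95 [118, 116, 94] [28, 52, 118]
100 [118, 146, 193] [109, 99, 193]
105 [125, 169, 234] [108, 119, 234]
110 [122, 166, 233] [108, 121, 233]
115 [114, 156, 223] [108, 125, 223]
120 [96, 116, 150] [109, 92, 150]
125 [92, 113, 150] [109, 99, 150]
130 [87, 109, 148] [109, 105, 148]
135 [84, 107, 146] [109, 108, 146]
140 [73, 83, 101] [109, 71, 101]
145 [77, 103, 148] [109, 122, 148]
150 [73, 97, 140] [109, 122, 140]
155 [71, 96, 140] [109, 126, 140]
160 [69, 95, 140] [109, 129, 140]
165 [67, 94, 140] [109, 133, 140]
```

View pics/w11.png

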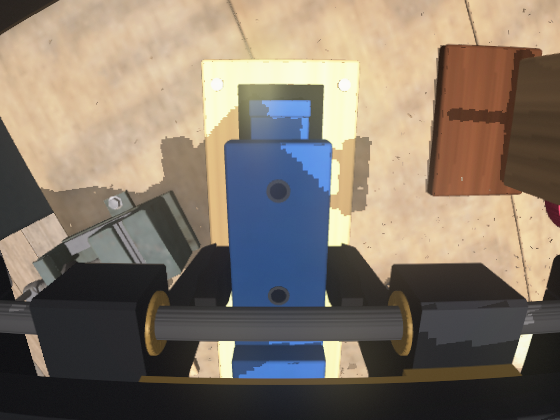

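```bash
python3 - <<'E'
from m import *
c=dict(np.load("w11.npz"))
for uv,z in(((280,99),55),((280,117),55),((278,141),122.3+27.4+14)):
    P=onz(c,[uv],z)[0][:2]-PAD; print("along",(P@PU).round(1),"across",(P@[PU[1],-PU[0]]).round(1))
E
```

```text
along 63.1 across 0.6
along 50.7 across 0.6
along 44.4 across -2.6
```

Emit:
{"method": "step_arm", "body": {"moves": [[-0.001,-0.001,0.04,0.3,-1],[-0.001,-0.001,0.06,0.3,-1],[-0.001,-0.001,0.07,0.3,-1],[-0.001,-0.001,0.07,0.3,-1],[-0.001,-0.001,0.07,0.3,-1]]}}

```text
t: 25.15
eef_pos: [465.1, -78.6, 52.5]
orientation: [179.0, -0.1, 82.6]
ft_force: [0.7, -0.5, -1.8]
gripper_width: 43.3
```

Emit:
{"method": "step_arm", "body": {"moves": [[0,0,0.02,0,-1],[0,0,0.03,0,-1],[0,0,0.036,0,-1],[0,0,0.036,0,-1],[0,0,0.036,0,-1]]}}

```text
t: 25.65
eef_pos: [466.2, -78.5, 17.0]
orientation: [178.9, -0.1, 82.6]
ft_force: [0.2, -0.6, -1.5]
gripper_width: 43.6
```

```bash
python3 - <<'E'
from m import *
st()
plan((470,60,140,115),(480,162,60,167),start=(467,-79,160,82.6))
E
```

```text
{'t': 25.6, 'eef_pos': [466.2, -78.5, 17.0], 'orientation': [178.9, -0.1, 82.6], 'ft_force': [0.2, -0.6, -1.5], 'gripper_width': 43.6, 'joint_pos': [12.0, 49.0, -12.9, 124.2, 56.6, 11.6, -59.8]}
row [0.1382, -0.0149, 0.02] -32.4 | rows needed 3.8
row [0.0882, 0.0522, 0.08] -52 | rows needed 6.1
```

```bash
python3 - <<'E'
from m import *
a=dict(np.load("top.npz"));b=dict(np.load("w1.npz"))
for p,q in(((236,260),(172,62)),((145,282),(382,10))):
    o1,d1=ray(a,[p]);o2,d2=ray(b,[q]); d1=d1[0];d2=d2[0]
    t=np.linalg.lstsq(np.c_[d1,-d2],o2-o1,rcond=None)[0]; print((o1+t[0]*d1).round(),(o2+t[1]*d2).round())
E
```

```text
[415. 119.   0.] [423. 115.   0.]
[352. 406.  11.] [352. 408.  11.]
```

Emit:
{"method": "step_arm", "body": {"moves": [[0,0,0.001,0,-1],[0,0,0.001,0,0.45],[0,0,0.001,0,0.45],[0,0,0.001,0,0.45],[0,0,-0.05,0,0.45],[0,0,-0.1,0,0.45],[0,0,-0.143,0,0.45],[0,0,-0.143,0,0.45]]}}

```text
t: 26.45
eef_pos: [466.6, -78.2, 164.7]
orientation: [178.4, -0.2, 82.6]
ft_force: [0.3, 0.9, -0.3]
gripper_width: 64.3
```

Emit:
{"method": "step_arm", "body": {"moves": [[0.138,-0.015,0.02,-32.4,0.5],[0.138,-0.015,0.02,-32.4,0.5],[0.138,-0.015,0.02,-32.4,0.5],[0.138,-0.015,0.02,-32.4,0.5],[0.138,-0.015,0.02,-32.4,0.5],[0.138,-0.015,0.02,-32.4,0.5]]}}

```text
t: 27.05
eef_pos: [469.6, 59.4, 144.2]
orientation: [178.6, 0.7, 114.8]
ft_force: [0.3, -0.1, 0.1]
gripper_width: 66.0
```

Emit:
{"method": "step_arm", "body": {"moves": [[0.088,0.052,0.06,-52,0.5],[0.088,0.052,0.06,-52,0.5],[0.088,0.052,0.06,-52,0.5],[0.088,0.052,0.06,-52,0.5],[0.088,0.052,0.06,-52,0.5],[0.088,0.052,0.06,-52,0.5],[0.088,0.052,0.06,-52,0.5],[0.088,0.052,0.06,-52,0.5]]}}

```text
t: 27.85
eef_pos: [481.7, 159.8, 84.1]
orientation: [179.8, 1.5, 166.4]
ft_force: [0.3, 0.3, 0.8]
gripper_width: 65.8
```

```bash
python3 - <<'E'
from m import *
st(); c=cam("wrist"); save(c,"w12"); np.savez("w12.npz",**c); brk(c,167,(480,162),amin=800)
hsv=cv2.cvtColor(c["img"],cv2.COLOR_RGB2HSV); m=cv2.inRange(hsv,(98,90,20),(128,255,255))
for r in range(100,240,20): 
    x=m[r].nonzero()[0]; x=x[(x>180)&(x<380)]; print(r,x[[0,-1]] if len(x) else None, onz(c,[(x[0],r),(x[-1],r)],14).round(1).tolist() if len(x) else "")
y=(m[:,255:305].sum(1)>255*25).nonzero()[0]; print(y[[0,-1]],onz(c,[(280,y[0])],26))
E
```

```text
{'t': 27.8, 'eef_pos': [481.7, 159.8, 84.1], 'orientation': [179.8, 1.5, 166.4], 'ft_force': [0.3, 0.3, 0.8], 'gripper_width': 65.8, 'joint_pos': [4.3, 49.6, -48.7, 116.3, 60.2, 42.4, -7.0]}
mid [481.1 162.9] ang 164.5 size 107.3 42.6
100 None 
120 None 
140 [252 313] [[431.4, 152.9, 14.0], [441.7, 196.0, 14.0]]
160 [253 310] [[445.8, 149.8, 14.0], [455.6, 190.8, 14.0]]
180 [253 309] [[460.5, 146.0, 14.0], [470.3, 186.9, 14.0]]
200 [253 308] [[475.7, 142.0, 14.0], [485.6, 182.9, 14.0]]
220 [253 307] [[491.5, 137.8, 14.0], [501.4, 178.8, 14.0]]
[138 270] [[433.37230193 173.17943168  26.        ]]
```

Emit:
{"method": "step_arm", "body": {"moves": [[0.003,0.0025,0.04,1.4,0.5],[0.003,0.0025,0.08,1.4,0.5],[0.003,0.0025,0.11,1.4,0.5],[0.003,0.0025,0.112,1.4,0.5],[0.003,0.0025,0.112,1.4,0.5],[0.003,0.0025,0.112,1.4,-1],[0.003,0.0025,0.112,1.4,-1],[0.003,0.0025,0.112,1.4,-1]]}}

```text
t: 28.7
eef_pos: [483.2, 162.7, -26.6]
orientation: [179.7, 1.6, 165.0]
ft_force: [-1.0, -2.4, 1.4]
gripper_width: 44.3
```

Emit:
{"method": "step_arm", "body": {"moves": [[0,0,0,0,-1],[0,0,0,0,-1],[0,0,0,0,-1]]}}

```text
t: 29.0
eef_pos: [483.2, 162.6, -26.5]
orientation: [179.7, 1.6, 165.0]
ft_force: [-0.0, -1.3, -2.8]
gripper_width: 43.5
```

Emit:
{"method": "step_arm", "body": {"moves": [[0,0,-0.04,0,-1],[0,0,-0.08,0,-1],[0,0,-0.12,0,-1],[0,0,-0.17,0,-1],[0,0,-0.17,0,-1],[0,0,-0.17,0,-1]]}}

```text
t: 29.6
eef_pos: [478.6, 162.8, 144.0]
orientation: [179.7, 1.7, 165.0]
ft_force: [1.1, -1.0, -3.5]
gripper_width: 43.4
```

```bash
python3 - <<'E'
from m import *
st(); a=PAD+15*PU
plan((490,60,150,120),(*a,135,82.5))
E
```

```text
{'t': 29.6, 'eef_pos': [478.6, 162.8, 144.0], 'orientation': [179.7, 1.7, 165.0], 'ft_force': [1.1, -1.0, -3.5], 'gripper_width': 43.4, 'joint_pos': [6.0, 43.8, -51.9, 114.2, 50.9, 46.4, -1.0]}
row [-0.0378, -0.0963, -0.0054] 45.0 | rows needed 5.2
row [-0.0849, -0.0733, 0.015] 37.5 | rows needed 4.4
```

Emit:
{"method": "step_arm", "body": {"moves": [[-0.038,-0.096,-0.005,45,-1],[-0.038,-0.096,-0.005,45,-1],[-0.038,-0.096,-0.005,45,-1],[-0.038,-0.096,-0.005,45,-1],[-0.038,-0.096,-0.005,45,-1],[-0.038,-0.096,-0.005,45,-1],[-0.038,-0.096,-0.005,45,-1]]}}

```text
t: 30.3
eef_pos: [489.4, 59.9, 148.4]
orientation: [178.7, 1.0, 120.1]
ft_force: [0.3, -0.4, -2.5]
gripper_width: 43.2
```

Emit:
{"method": "step_arm", "body": {"moves": [[-0.085,-0.073,0.015,37.5,-1],[-0.085,-0.073,0.015,37.5,-1],[-0.085,-0.073,0.015,37.5,-1],[-0.085,-0.073,0.015,37.5,-1],[-0.085,-0.073,0.015,37.5,-1],[-0.085,-0.073,0.015,37.5,-1],[-0.085,-0.073,0.015,37.5,-1]]}}

```text
t: 31.0
eef_pos: [469.0, -50.0, 132.8]
orientation: [178.4, -0.0, 82.8]
ft_force: [0.5, 0.0, -1.8]
gripper_width: 43.5
```

```bash
python3 - <<'E'
from m import *
st(); c=cam("wrist"); save(c,"w13"); np.savez("w13.npz",**c)
a=PAD+15*PU; plan((*a,31.5,82.5))
hsv=cv2.cvtColor(c["img"],cv2.COLOR_RGB2HSV); m=cv2.inRange(hsv,(98,60,20),(128,255,255))
for r in range(110,250,6):
    x=m[r].nonzero()[0]; x=x[(x>180)&(x<400)]; print(r,c["img"][r,280].tolist(),x[[0,-1]] if len(x) else None)
E
```

```text
{'t': 31.0, 'eef_pos': [469.0, -50.0, 132.8], 'orientation': [178.4, -0.0, 82.8], 'ft_force': [0.5, 0.0, -1.8], 'gripper_width': 43.5, 'joint_pos': [19.6, 37.4, -30.4, 120.8, 38.8, 30.0, -46.9]}
row [-0.0002, -0.0029, 0.1013] 0.3 | rows needed 2.0
110 [252, 251, 219] None
116 [252, 251, 219] None
122 [113, 107, 83] None
128 [103, 99, 74] None
134 [99, 95, 72] None
140 [96, 101, 111] [299 304]
146 [94, 110, 141] [249 305]
152 [89, 106, 138] [249 305]
158 [84, 103, 140] [250 304]
164 [72, 79, 95] [229 313]
170 [67, 75, 92] [224 320]
176 [70, 93, 136] [222 335]
182 [67, 91, 136] [222 335]
188 [65, 89, 135] [222 335]
194 [60, 87, 134] [222 334]
200 [55, 77, 115] [224 332]
206 [59, 86, 135] [228 328]
212 [58, 87, 136] [228 328]
218 [56, 86, 135] [228 328]
224 [56, 85, 134] [229 327]
230 [55, 85, 133] [229 327]
236 [55, 85, 134] [229 327]
242 [53, 84, 133] [230 326]
248 [50, 54, 66] [229 327]
```

Emit:
{"method": "step_arm", "body": {"moves": [[0,-0.003,0.04,0.3,-1],[0,-0.003,0.075,0.3,-1],[0,-0.003,0.09,0.3,-1],[0,-0.003,0.097,0.3,-1],[0,-0.003,0.101,0.3,-1],[0,-0.003,0.101,0.3,-1],[0,-0.003,0.101,0.3,-1]]}}

```text
t: 31.75
eef_pos: [469.4, -49.9, 32.5]
orientation: [178.3, -0.0, 82.5]
ft_force: [1.0, 0.7, -1.2]
gripper_width: 43.3
```

```bash
python3 - <<'E'
from m import *
st()
E
```

```text
{'t': 31.8, 'eef_pos': [469.4, -49.9, 32.5], 'orientation': [178.3, -0.0, 82.5], 'ft_force': [1.0, 0.7, -1.2], 'gripper_width': 43.3, 'joint_pos': [8.5, 47.0, -13.2, 124.7, 53.4, 12.2, -60.6]}
```

Emit:
{"method": "step_arm", "body": {"moves": [[0,0,0.0015,0,-1],[0,0,0.0015,0,0.45],[0,0,0.0015,0,0.45],[0,0,0.0015,0,0.45],[0,0,-0.05,0,0.45],[0,0,-0.1,0,0.45],[0,0,-0.15,0,0.45],[0,0,-0.16,0,0.45]]}}

```text
t: 32.55
eef_pos: [467.2, -48.9, 197.0]
orientation: [177.9, -0.1, 82.5]
ft_force: [0.3, -0.2, -0.6]
gripper_width: 64.3
```

Emit:
{"method": "step_arm", "body": {"moves": [[0,0,-0.05,0,0.45],[-0.05,0,-0.06,0,0],[-0.1,0,-0.06,0,-1],[-0.1,0,-0.06,0,-1],[-0.1,0,-0.06,0,-1],[-0.1,0,-0.06,0,-1],[-0.1,0,-0.06,0,-1]]}}

```text
t: 33.25
eef_pos: [452.1, -146.1, 256.5]
orientation: [177.9, -0.2, 82.7]
ft_force: [-0.1, 0.6, -0.2]
gripper_width: 17.9
```

```bash
python3 - <<'E'
from m import *
st(); w=cam("wrist"); s=cam("scene"); t=cam("top"); np.savez("t14.npz",**t); np.savez("w14.npz",**w)
cv2.imwrite("pics/p14.png",np.vstack([cv2.resize(w["img"][0:260,140:420],(420,390)),]) [:,:,::-1])
u=proj(s,[(467,-65,40)])[0].astype(int); z=s["img"][u[1]-60:u[1]+60,u[0]-100:u[0]+100]
z=cv2.resize(z,(650,390),interpolation=3); a=cv2.resize(w["img"][:250,140:420],(437,390)) 
a=a[:,:150*3][:, :] ; cv2.imwrite("pics/p14.png",cv2.resize(np.hstack([z,a]),(796,286))[:,:,::-1])
for b in blobs(t["img"],"red",60)[1]: print("red",rectz(t,b,4))
plan((443.5,-243,200,82))
E
```

```text
{'t': 33.2, 'eef_pos': [452.1, -146.1, 256.5], 'orientation': [177.9, -0.2, 82.7], 'ft_force': [-0.1, 0.6, -0.2], 'gripper_width': 17.9, 'joint_pos': [41.9, 28.0, -44.2, 111.8, 26.1, 48.2, -23.4]}
red (232.7, 563.0, 61.2, 24.5, 15.5)
red (523.4, 266.0, 61.7, 51.6, 0.5)
red (773.4, -120.8, 82.4, 82.2, -20.4)
row [-0.0968, 0.0017, 0.0565] 0.6 | rows needed 2.2
```

View pics/p14.png

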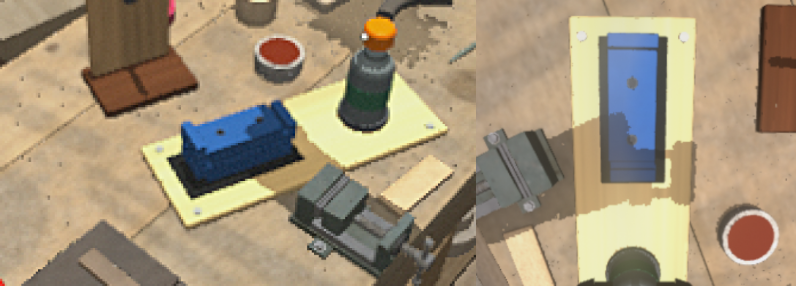

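Emit:
{"method": "step_arm", "body": {"moves": [[-0.097,0.002,0.05,0.6,-1],[-0.097,0.002,0.05,0.6,-1],[-0.097,0.002,0.05,0.6,-1],[-0.097,0.002,0.05,0.6,-1],[-0.097,0.002,0.1,0.6,-1],[-0.097,0.002,0.115,0.6,-1],[-0.097,0.002,0.115,0.6,-1]]}}

```text
t: 34.1
eef_pos: [445.6, -240.8, 140.6]
orientation: [178.0, -0.3, 82.2]
ft_force: [-0.9, 0.5, 0.3]
gripper_width: 0.5
```

```bash
python3 - <<'E'
from m import *
st(); plan((443.5,-243,116,82))
c=cam("wrist"); np.savez("w15.npz",**c)
for b in blobs(c["img"],"orange",100)[1]: print(cv2.boundingRect(b),rectz(c,b,157))
E
```

```text
{'t': 34.1, 'eef_pos': [445.6, -240.8, 140.6], 'orientation': [178.0, -0.3, 82.2], 'ft_force': [-0.9, 0.5, 0.3], 'gripper_width': 0.5, 'joint_pos': [45.5, 39.4, -35.4, 114.8, 38.0, 35.6, -22.8]}
row [-0.0026, -0.0026, 0.0245] 0.2 | rows needed 0.5
```

Emit:
{"method": "step_arm", "body": {"moves": [[-0.0026,-0.0026,0.01,0,-1],[-0.0026,-0.0026,0.016,0,-1],[-0.0026,-0.0026,0.02,0,-1],[-0.0026,-0.0026,0.023,0,-1],[-0.0026,-0.0026,0.025,0,-1],[-0.0026,-0.0026,0.025,0,-1],[-0.0026,-0.0026,0.025,0,-1]]}}

```text
t: 34.85
eef_pos: [444.8, -243.3, 117.1]
orientation: [177.9, -0.2, 82.2]
ft_force: [-1.0, 1.0, 5.5]
gripper_width: 0.4
```

Emit:
{"method": "step_arm", "body": {"moves": [[0,0,0.002,0,-1],[0,0,0.004,0,-1],[0,0,0.005,0,-1],[0,0,0.005,0,-1]]}}

```text
t: 35.25
eef_pos: [444.8, -243.5, 114.8]
orientation: [177.8, -0.1, 82.2]
ft_force: [-8.0, 3.1, 31.4]
gripper_width: 0.3
```

Emit:
{"method": "step_arm", "body": {"moves": [[0,0,-0.01,0,-1],[0,0,-0.04,0,-1],[0,0,-0.09,0,-1],[0,0,-0.14,0,0],[0,0,-0.14,0,0.4],[0,0,-0.14,0,0.4]]}}

```text
t: 35.85
eef_pos: [439.8, -243.7, 255.5]
orientation: [177.7, 0.0, 82.2]
ft_force: [0.1, 0.0, -1.0]
gripper_width: 22.5
```

```bash
python3 - <<'E'
from m import *
st(); t=cam("top"); s=cam("scene")
for b in blobs(t["img"],"red",60)[1]: print("red",rectz(t,b,4))
for b in blobs(s["img"],"orange",30)[1]: print("or",cv2.boundingRect(b))
s0=dict(np.load("scene.npz"))
for b in blobs(s0["img"],"orange",30)[1]: print("or0",cv2.boundingRect(b))
# tag incl. white label from first top and w1
for n in("top","w1"):
    c=dict(np.load(n+".npz"))
    for b in blobs(c["img"],"red",50)[1]:
        r=rectz(c,b,8)
        if abs(r[0]-523)<60 and abs(r[1]-266)<60: print(n,r)
plan((470,-60,250,105),(500,120,200,150),(487,266,110,180))
E
```

```text
{'t': 35.8, 'eef_pos': [439.8, -243.7, 255.5], 'orientation': [177.7, 0.0, 82.2], 'ft_force': [0.1, 0.0, -1.0], 'gripper_width': 22.5, 'joint_pos': [52.5, 30.4, -44.3, 107.8, 27.1, 50.3, -12.6]}
red (232.7, 563.0, 61.2, 24.5, 15.5)
red (523.7, 267.0, 60.5, 52.1, 5.8)
red (773.4, -120.8, 82.4, 82.2, -20.4)
or (373, 198, 11, 7)
or0 (372, 197, 13, 9)
top (522.9, 265.3, 61.8, 51.5, 0.5)
w1 (528.7, 287.1, 54.0, 15.3, 4.6)
row [0.1857, 0.0063, 0.004] -22.8 | rows needed 3.7
row [0.1661, 0.0756, 0.05] -45 | rows needed 5.2
row [0.0843, 0.1199, 0.09] -30 | rows needed 3.5
```

Emit:
{"method": "step_arm", "body": {"moves": [[0.186,0.006,0.004,-22.8,0.4],[0.186,0.006,0.004,-22.8,0.4],[0.186,0.006,0.004,-22.8,0.4],[0.186,0.006,0.004,-22.8,0.4],[0.186,0.006,0.004,-22.8,0.4],[0.186,0.006,0.004,-22.8,0.4]]}}

```text
t: 36.55
eef_pos: [468.8, -59.4, 248.6]
orientation: [178.3, 0.7, 105.1]
ft_force: [0.3, -0.5, -0.5]
gripper_width: 62.0
```

Emit:
{"method": "step_arm", "body": {"moves": [[0.166,0.076,0.05,-45,0.4],[0.166,0.076,0.05,-45,0.4],[0.166,0.076,0.05,-45,0.4],[0.166,0.076,0.05,-45,0.4],[0.166,0.076,0.05,-45,0.4],[0.166,0.076,0.05,-45,0.4],[0.166,0.076,0.05,-45,0.4]]}}

```text
t: 37.25
eef_pos: [500.2, 118.5, 197.5]
orientation: [179.4, 1.6, 150.0]
ft_force: [0.6, 0.3, -0.3]
gripper_width: 61.9
```

Emit:
{"method": "step_arm", "body": {"moves": [[0.084,0.12,0.09,-30,0.4],[0.084,0.12,0.09,-30,0.4],[0.084,0.12,0.09,-30,0.4],[0.084,0.12,0.09,-30,0.4],[0.084,0.12,0.09,-30,0.4],[0.084,0.12,0.09,-30,0.4]]}}

```text
t: 37.85
eef_pos: [490.5, 262.0, 105.9]
orientation: [-179.6, 1.7, 179.8]
ft_force: [1.0, -0.6, -0.1]
gripper_width: 61.4
```

```bash
cat >> m.py <<'E'
def tag(c,z=8,near=(520,266),lo=40):
    hsv=cv2.cvtColor(c["img"],cv2.COLOR_RGB2HSV); m=cv2.inRange(hsv,(0,110,lo),(8,255,255))|cv2.inRange(hsv,(170,110,lo),(180,255,255))
    cs,h=cv2.findContours(m,cv2.RETR_CCOMP,cv2.CHAIN_APPROX_NONE)
    for i,b in enumerate(cs):
        if cv2.contourArea(b)<150: continue
        P=onz(c,b.reshape(-1,2),z)[:,:2]; 
        if np.hypot(*(P.mean(0)-near))>120: continue
        print("outer" if h[0][i][3]<0 else "hole",cv2.boundingRect(b),rectz(c,b,z),"enclosing",np.round(np.array(cv2.minEnclosingCircle(P.astype(np.float32))[0]),1),round(cv2.minEnclosingCircle(P.astype(np.float32))[1],1))
E
python3 - <<'E'
from m import *
st(); c=cam("wrist"); save(c,"w16"); np.savez("w16.npz",**c); tag(c)
E
```

```text
{'t': 37.8, 'eef_pos': [490.5, 262.0, 105.9], 'orientation': [-179.6, 1.7, 179.8], 'ft_force': [1.0, -0.6, -0.1], 'gripper_width': 61.4, 'joint_pos': [-3.4, 52.1, -54.9, 107.0, 57.0, 52.4, 2.8]}
outer (252, 124, 67, 142) (496.5, 266.2, 123.7, 56.5, 3.6) enclosing [498.4 266.1] 65.7
hole (267, 217, 38, 33) (528.0, 268.3, 31.2, 30.5, -43.2) enclosing [527.9 268.1] 16.6
hole (262, 135, 39, 58) (466.4, 264.2, 47.1, 29.7, 3.7) enclosing [466.7 264.3] 26.7
```

View pics/w16.png

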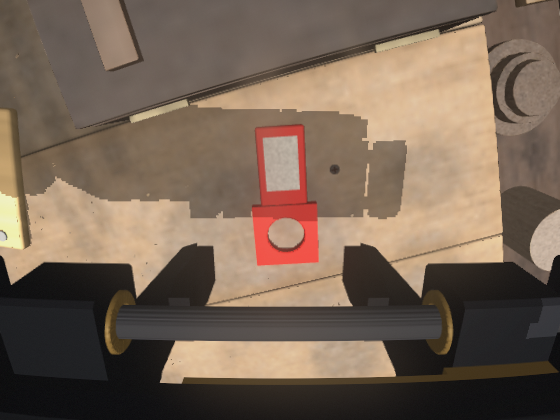

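```bash
python3 - <<'E'
from m import *
plan((468.5,264.3,-29,183.7))
# peg silver pixels in top and scene
for n,(x0,x1,y0,y1) in(("top",(275,300,160,192)),("w1",(0,40,225,262))):
    c=dict(np.load(n+".npz")); i=c["img"]; hsv=cv2.cvtColor(i,cv2.COLOR_RGB2HSV)
    m=np.zeros(i.shape[:2],np.uint8); m[y0:y1,x0:x1]=cv2.inRange(hsv,(0,0,100),(180,60,255))[y0:y1,x0:x1]
    ys,xs=m.nonzero(); print(n,len(xs)); 
    if len(xs): 
        p=np.c_[xs,ys].astype(float); mu=p.mean(0); v=np.linalg.svd(p-mu)[2][0]; t=(p-mu)@v; a,b=mu+v*t.min(),mu+v*t.max(); print(a.round(1),b.round(1),onz(c,[a,b],183).round(),onz(c,[a,b],130).round())
E
```

```text
row [0.0265, 0.0036, 0.1346] -3.9 | rows needed 2.7
top 46
[286.5 170. ] [285.3 183.1] [[659. -43. 183.]
 [620. -39. 183.]] [[673. -46. 130.]
 [632. -41. 130.]]
w1 192
[ 32.6 261.9] [ -0.7 237.9] [[651.  -6. 183.]
 [623. -41. 183.]] [[678. -50. 130.]
 [645. -91. 130.]]
```

Emit:
{"method": "step_arm", "body": {"moves": [[0.0265,0.004,0.045,-3.9,0.4],[0.0265,0.004,0.09,-3.9,0.4],[0.0265,0.004,0.125,-3.9,0.4],[0.0265,0.004,0.1335,-3.9,0.4],[0.0265,0.004,0.1335,-3.9,0.4],[0.0265,0.004,0.1335,-3.9,0.4]]}}

```text
t: 38.5
eef_pos: [469.7, 264.9, -26.1]
orientation: [-179.6, 1.8, -176.4]
ft_force: [-0.6, 0.9, 0.1]
gripper_width: 61.9
```

Emit:
{"method": "step_arm", "body": {"moves": [[0,0,0,0,-1],[0,0,0,0,-1],[0,0,0,0,-1],[0,0,0,0,-1],[0,0,0,0,-1],[0,0,0,0,-1]], "squeeze": 40}}

```text
t: 39.1
eef_pos: [470.0, 268.5, -23.7]
orientation: [-179.9, 2.0, -176.3]
ft_force: [-1.0, 1.7, 12.4]
gripper_width: 15.9
```

Emit:
{"method": "step_arm", "body": {"moves": [[0,0,-0.04,0,-1],[0,0,-0.08,0,-1],[0,0,-0.13,0,-1],[0,0,-0.18,0,-1],[0,0,-0.23,0,-1],[0,0,-0.25,0,-1],[0,0,-0.25,0,-1]]}}

```text
t: 39.8
eef_pos: [462.4, 270.1, 229.7]
orientation: [179.9, 2.3, -176.3]
ft_force: [0.3, -0.4, 0.1]
gripper_width: 0.3
```

```bash
python3 - <<'E'
from m import *
st(); c=cam("wrist"); save(c,"w17"); np.savez("w17.npz",**c)
s=arm.sense(); z=s["eef_pos"][2]+31+4; tag(c,z=z,near=s["eef_pos"][:2])
E
```

```text
{'t': 39.8, 'eef_pos': [462.4, 270.1, 229.7], 'orientation': [179.9, 2.3, -176.3], 'ft_force': [0.3, -0.4, 0.1], 'gripper_width': 0.3, 'joint_pos': [-0.4, 41.5, -62.7, 104.3, 44.6, 60.7, 13.2]}
outer (251, 138, 46, 98) (423.6, 266.1, 44.4, 20.1, 2.3) enclosing [424. 266.] 23.5
hole (260, 202, 27, 24) (435.1, 266.4, 11.7, 11.0, -86.3) enclosing [435.1 266.5] 6.0
hole (261, 145, 27, 40) (412.8, 265.4, 17.2, 11.0, 2.4) enclosing [412.8 265.5] 9.7
```

```bash
python3 - <<'E'
from m import *
c=dict(np.load("w17.npz")); tag(c,z=8,near=(500,266))
E
```

```text
outer (251, 138, 46, 98) (496.7, 268.0, 123.8, 56.1, 2.3) enclosing [497.9 267.6] 65.5
hole (260, 202, 27, 24) (528.8, 268.9, 32.7, 30.7, -86.3) enclosing [528.7 269. ] 16.8
hole (261, 145, 27, 40) (466.6, 266.1, 48.0, 30.5, 2.4) enclosing [466.8 266.2] 27.1
```

Emit:
{"method": "step_arm", "body": {"moves": [[0,0,0.05,0,0.4],[0,0,0.1,0,0.4],[0,0,0.13,0,0.4],[0,0,0.13,0,0.4],[0,0,0.13,0,0.4],[0,0,0.13,0,0.4],[0,0,0.13,0,0.4],[0,0,0.13,0,0.4]]}}

```text
t: 40.65
eef_pos: [467.2, 269.4, 98.7]
orientation: [180.0, 2.2, -176.4]
ft_force: [0.5, -0.1, -1.0]
gripper_width: 60.9
```

```bash
python3 - <<'E'
from m import *
st(); c=cam("wrist"); save(c,"w18"); np.savez("w18.npz",**c); tag(c)
plan((468.5,265,-30,183.7))
E
```

```text
{'t': 40.6, 'eef_pos': [467.2, 269.4, 98.7], 'orientation': [180.0, 2.2, -176.4], 'ft_force': [0.5, -0.1, -1.0], 'gripper_width': 60.9, 'joint_pos': [-5.6, 51.1, -53.3, 110.9, 59.0, 48.7, 1.7]}
outer (241, 154, 65, 136) (496.6, 267.3, 124.1, 56.5, 2.7) enclosing [498.2 267.4] 66.1
hole (254, 244, 38, 31) (528.0, 269.1, 30.8, 30.5, 44.6) enclosing [527.2 268.8] 16.5
hole (256, 164, 37, 56) (466.5, 266.2, 47.2, 29.4, 2.6) enclosing [466.6 265.9] 27.0
row [0.0039, -0.0042, 0.1285] -0.1 | rows needed 2.6
```

Emit:
{"method": "step_arm", "body": {"moves": [[0.004,-0.003,0.05,1,0.4],[0.004,-0.003,0.09,1,0.4],[0.004,-0.003,0.12,1,0.4],[0.004,-0.003,0.127,1,0.4],[0.004,-0.003,0.131,1,0.4],[0.004,-0.003,0.131,1,0.4],[0.004,-0.003,0.131,1,0.4]]}}

```text
t: 41.4
eef_pos: [469.2, 267.3, -30.8]
orientation: [179.9, 2.3, -177.4]
ft_force: [0.2, 0.2, -0.3]
gripper_width: 61.8
```

No contact yet; a little lower, then close.

Emit:
{"method": "step_arm", "body": {"moves": [[0,-0.001,0.001,0,0.4],[0,-0.001,0.001,0,0.4],[0,-0.001,0.001,0,-1],[0,-0.001,0.001,0,-1],[0,-0.001,0.001,0,-1],[0,-0.001,0.001,0,-1],[0,-0.001,0.001,0,-1]], "squeeze": 30}}

```text
t: 42.1
eef_pos: [469.6, 265.8, -31.5]
orientation: [179.9, 2.4, -177.4]
ft_force: [-0.1, -2.1, 6.4]
gripper_width: 39.3
```

Emit:
{"method": "step_arm", "body": {"moves": [[0,0,0,0,-1],[0,0,0,0,-1]], "squeeze": 40}}

```text
t: 42.3
eef_pos: [469.6, 265.8, -31.5]
orientation: [179.9, 2.4, -177.4]
ft_force: [-0.2, -0.7, 3.5]
gripper_width: 39.4
```

Emit:
{"method": "step_arm", "body": {"moves": [[0,0,-0.03,0,-1],[0,0,-0.07,0,-1],[0,0,-0.11,0,-1],[0,0,-0.16,0,-1],[0,0,-0.2,0,-1],[0,0,-0.235,0,-1],[0,0,-0.235,0,-1]]}}

```text
t: 43.0
eef_pos: [461.2, 268.0, 207.6]
orientation: [179.6, 2.7, -177.4]
ft_force: [0.1, 1.2, -1.2]
gripper_width: 39.4
```

```bash
python3 - <<'E'
from m import *
st(); c=cam("wrist"); save(c,"w19"); np.savez("w19.npz",**c)
s=arm.sense(); z=s["eef_pos"][2]+35.5+4; tag(c,z=z,near=s["eef_pos"][:2])
plan((470,100,205,177),(510,-33,205,172.5))
E
```

```text
{'t': 43.0, 'eef_pos': [461.2, 268.0, 207.6], 'orientation': [179.6, 2.7, -177.4], 'ft_force': [0.1, 1.2, -1.2], 'gripper_width': 39.4, 'joint_pos': [-1.5, 41.9, -59.7, 106.8, 46.2, 56.5, 10.9]}
outer (227, 384, 127, 21) (539.2, 278.5, 69.2, 15.2, -87.4) enclosing [532.1 278.2] 34.6
outer (222, 341, 112, 38) (514.1, 270.6, 57.7, 25.6, -87.7) enclosing [513.9 270.4] 31.1
outer (233, 201, 92, 106) (453.0, 267.9, 54.0, 40.2, 2.6) enclosing [453.4 267.9] 32.9
row [-0.0017, -0.1665, -0.0006] 5.6 | rows needed 3.3
row [-0.0469, -0.1307, -0.0] 4.5 | rows needed 2.8
```

```bash
python3 - <<'E'
from m import *
for n in("top","scene","w1"):
    c=dict(np.load(n+".npz")); print(n,proj(c,[(619,-39,183),(673,-46,130)]).round(1).tolist())
s=dict(np.load("scene.npz"))["img"][165:210,250:305]; w=dict(np.load("w1.npz"))["img"][215:275,0:60]; t=dict(np.load("top.npz"))["img"][155:200,260:315]
f=lambda i:cv2.resize(i,(390,390),interpolation=0)
cv2.imwrite("pics/peg.png",cv2.resize(np.hstack([f(s),f(t)]),(780,390))[:,:,::-1])
E
```

```text
top [[285.3, 183.3], [286.6, 170.0]]
scene [[282.5, 184.0], [275.1, 188.2]]
w1 [[0.3, 234.9], [34.8, 258.7]]
```

Emit:
{"method": "step_arm", "body": {"moves": [[-0.002,-0.1665,0,5.6,-1],[-0.002,-0.1665,0,5.6,-1],[-0.002,-0.1665,0,5.6,-1],[-0.002,-0.1665,0,5.6,-1],[-0.002,-0.1665,0,5.6,-1],[-0.002,-0.1665,0,5.6,-1]]}}

```text
t: 43.65
eef_pos: [469.9, 100.7, 203.6]
orientation: [179.4, 2.4, 177.0]
ft_force: [-0.5, -0.4, -0.8]
gripper_width: 39.3
```

View pics/peg.png

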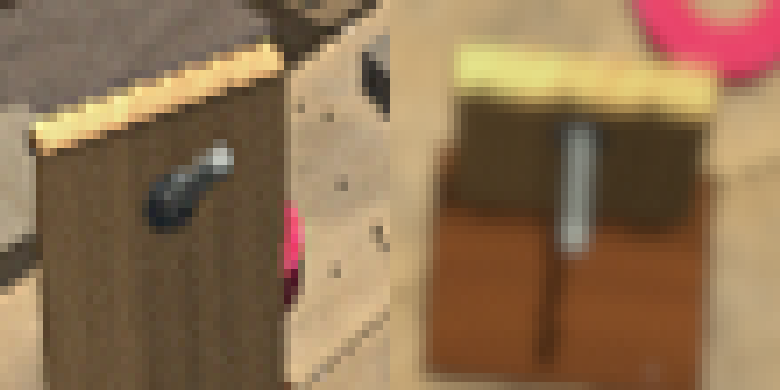

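```bash
python3 - <<'E'
from m import *
plan((560.5,-33,204,173.5))
E
```

```text
row [-0.0974, -0.1289, 0.0025] 3.5 | rows needed 3.2
```

Emit:
{"method": "step_arm", "body": {"moves": [[-0.097,-0.129,0.0025,3.5,-1],[-0.097,-0.129,0.0025,3.5,-1],[-0.097,-0.129,0.0025,3.5,-1],[-0.097,-0.129,0.0025,3.5,-1],[-0.097,-0.129,0.0025,3.5,-1],[-0.097,-0.129,0.0025,3.5,-1]]}}

```text
t: 44.25
eef_pos: [559.5, -29.9, 204.0]
orientation: [179.2, 2.4, 173.7]
ft_force: [-0.6, 0.7, -0.7]
gripper_width: 39.5
```

```bash
python3 - <<'E'
from m import *
st(); plan((560.5,-33,160,173.5),(566,-33.5,146,173.5),(580.5,-35,128,173.5)); 
s=arm.sense(); z=s["eef_pos"][2]+39.5; c=cam("wrist"); save(c,"w20"); np.savez("w20.npz",**c); tag(c,z=z,near=s["eef_pos"][:2])
for n in("scene","top"):
    c=cam(n); save(c,n+"20"); np.savez(n+"20.npz",**c)
    tag(c,z=s["eef_pos"][2]+37,near=(620,-40))
E
```

```text
{'t': 44.2, 'eef_pos': [559.5, -29.9, 204.0], 'orientation': [179.2, 2.4, 173.7], 'ft_force': [-0.6, 0.7, -0.7], 'gripper_width': 39.5, 'joint_pos': [32.0, 44.5, -60.2, 102.4, 45.9, 58.3, 37.9]}
row [0.0005, -0.0037, 0.0439] 0.2 | rows needed 0.9
row [-0.0055, 0.0001, 0.014] -0.0 | rows needed 0.3
row [-0.0146, 0.0002, 0.018] -0.0 | rows needed 0.5
outer (229, 385, 117, 18) (633.7, -33.3, 62.5, 12.8, 82.4) enclosing [629.2 -32.7] 31.3
outer (222, 341, 113, 38) (609.5, -35.6, 56.7, 24.9, 83.0) enclosing [609.  -35.4] 30.6
outer (233, 201, 92, 106) (550.2, -28.9, 52.9, 39.8, -6.3) enclosing [550.7 -28.9] 32.4
outer (91, 187, 47, 44) (519.5, -97.4, 20.5, 19.7, 83.9) enclosing [519.6 -97.4] 10.3
outer (294, 137, 27, 26) (706.9, -106.1, 78.6, 58.0, 52.7) enclosing [ 698.9 -100.3] 39.6
```

Emit:
{"method": "step_arm", "body": {"moves": [[0.0005,-0.0037,0.02,0,-1],[0.0005,-0.0037,0.035,0,-1],[0.0005,-0.0037,0.044,0,-1],[0,-0.0037,0.05,0,-1],[-0.0045,-0.0037,0.058,0,-1],[-0.0045,-0.0037,0.058,0,-1]]}}

```text
t: 45.0
eef_pos: [566.4, -34.3, 145.8]
orientation: [179.2, 2.4, 173.8]
ft_force: [0.4, -0.4, -0.9]
gripper_width: 39.1
```

```bash
python3 - <<'E'
from m import *
st(); plan((566,-33.3,146,173.5)); plan((580.5,-35,128,173.5))
E
```

```text
{'t': 45.0, 'eef_pos': [566.4, -34.3, 145.8], 'orientation': [179.2, 2.4, 173.8], 'ft_force': [0.4, -0.4, -0.9], 'gripper_width': 39.1, 'joint_pos': [30.1, 48.9, -56.3, 104.6, 51.6, 53.3, 34.2]}
row [0.0005, 0.0009, -0.0002] 0.3 | rows needed 0.0
row [-0.0134, 0.0006, 0.0183] 0.3 | rows needed 0.5
```

Emit:
{"method": "step_arm", "body": {"moves": [[-0.004,0.0005,0.005,0,-1],[-0.007,0.0005,0.01,0,-1],[-0.011,0.0005,0.014,0,-1],[-0.0135,0.0005,0.018,0,-1],[-0.0135,0.0005,0.018,0,-1]]}}

```text
t: 45.5
eef_pos: [580.7, -35.2, 127.7]
orientation: [179.2, 2.3, 173.7]
ft_force: [-0.8, -0.2, 0.2]
gripper_width: 39.2
```

```bash
python3 - <<'E'
from m import *
st(); i=cam("scene"); save(i,"s21")
c=cam("scene")["img"]; u=(275,186); cv2.imwrite("pics/s21.png",cv2.resize(c[120:260,200:360],(640,560),interpolation=3)[:,:,::-1])
hsv=cv2.cvtColor(c,cv2.COLOR_RGB2HSV); m=cv2.inRange(hsv,(0,150,60),(8,255,255)); ys,xs=m[120:260,200:360].nonzero(); print(len(xs), xs.min()+200 if len(xs) else 0, xs.max()+200 if len(xs) else 0)
E
```

```text
{'t': 45.5, 'eef_pos': [580.7, -35.2, 127.7], 'orientation': [179.2, 2.3, 173.7], 'ft_force': [-0.8, -0.2, 0.2], 'gripper_width': 39.2, 'joint_pos': [29.0, 51.0, -55.1, 103.0, 53.0, 53.0, 34.2]}
303 268 344
```

Emit:
{"method": "step_arm", "body": {"moves": [[0,0,0,0,0.4],[0,0,0,0,0.4],[0,0,0,0,0.4],[0,0,0,0,0.4],[0,0,0,0,0.4],[0,0,0,0,0.4]]}}

```text
t: 46.2
eef_pos: [580.5, -35.0, 128.3]
orientation: [179.2, 2.4, 173.8]
ft_force: [-1.1, -0.2, -0.2]
gripper_width: 61.9
```

Emit:
{"method": "step_arm", "body": {"moves": [[0.01,0,-0.02,0,0.4],[0.03,0,-0.06,0,0.4],[0.06,0,-0.1,0,0.4],[0.1,0,-0.13,0,0.4],[0.14,0,-0.15,0,0.4],[0.14,0,-0.15,0,0.4],[0.14,0,-0.15,0,0.4]]}}

```text
t: 46.9
eef_pos: [435.3, -21.6, 272.9]
orientation: [179.3, 2.5, 173.8]
ft_force: [0.1, -1.4, 0.2]
gripper_width: 61.8
```

```bash
python3 - <<'E'
from m import *
st(); w=cam("wrist"); s=cam("scene"); t=cam("top"); np.savez("w22.npz",**w); np.savez("s22.npz",**s); np.savez("t22.npz",**t)
tag(t,z=90,near=(665,-45))
print("exp hanging eye/grip scene",proj(s,[(665,-45,125),(665,-45,75)]).round().tolist(),"top",proj(t,[(665,-45,125),(665,-45,75)]).round().tolist())
for n,c in(("s",s),("w",w)):
    hsv=cv2.cvtColor(c["img"],cv2.COLOR_RGB2HSV); m=cv2.inRange(hsv,(0,150,60),(8,255,255))|cv2.inRange(hsv,(174,150,60),(180,255,255))
    for b in cv2.findContours(m,cv2.RETR_EXTERNAL,cv2.CHAIN_APPROX_NONE)[0]:
        if cv2.contourArea(b)>20: print(n,cv2.boundingRect(b),cv2.contourArea(b))
E
```

```text
{'t': 46.9, 'eef_pos': [435.3, -21.6, 272.9], 'orientation': [179.3, 2.5, 173.8], 'ft_force': [0.1, -1.4, 0.2], 'gripper_width': 61.8, 'joint_pos': [41.8, 31.1, -69.3, 115.9, 36.8, 55.4, 37.8]}
outer (293, 137, 28, 28) (747.7, -113.4, 86.9, 85.5, 67.4) enclosing [ 746.  -113.4] 45.0
exp hanging eye/grip scene [[276.0, 191.0], [277.0, 204.0]] top [[286.0, 173.0], [286.0, 177.0]]
s (328, 206, 17, 11) 110.5
s (266, 178, 19, 38) 483.0
w (214, 344, 25, 34) 420.5
w (253, 342, 48, 36) 1498.5
w (135, 259, 31, 29) 510.0
```

```bash
python3 - <<'E'
from m import *
s=cam("scene"); t=cam("top"); st()
hsv=cv2.cvtColor(s["img"],cv2.COLOR_RGB2HSV); m=cv2.inRange(hsv,(0,120,50),(8,255,255))|cv2.inRange(hsv,(174,120,50),(180,255,255))
print("\n".join("".join("#" if v else "." for v in r) for r in m[174:220:1,260:292]))
print("peg root",proj(s,[(673,-46,130)]).round(1))
b=cv2.inRange(hsv,(98,100,20),(128,255,255)); ys,xs=b[150:330].nonzero(); print("blue",xs.min(),xs.max(),ys.min()+150,ys.max()+150)
print("pile expected",proj(s,[(467+dx,-65+dy,z) for dx in(-20,20) for dy in (-65,65) for z in(15,83)]).round().astype(int).tolist())
hs=cv2.cvtColor(t["img"],cv2.COLOR_RGB2HSV); 
for c in cv2.findContours(cv2.inRange(hs,(98,100,20),(128,255,255)),cv2.RETR_EXTERNAL,cv2.CHAIN_APPROX_NONE)[0]:
    if cv2.contourArea(c)>40: print("top blue",rectz(t,c,75))
E
```

```text
{'t': 47.2, 'eef_pos': [435.8, -21.0, 271.8], 'orientation': [179.2, 2.3, 173.7], 'ft_force': [-0.2, -0.4, 0.6], 'gripper_width': 61.8, 'joint_pos': [41.7, 31.3, -69.2, 115.8, 36.7, 55.4, 37.8]}
................................
................................
................................
................................
......................##........
..................#######.......
...............##########.......
..........###########.###.......
.......############....##.......
......###########......##.......
......#########........#........
......########........###.......
......#######.......####........
......######........#####.......
......######........####........
......#####........#####......##
......#####.......######......##
......#####......#######......#.
......#####....#########......#.
......##################.....##.
......##################.....##.
......##################.....#..
......################........#.
......###############.........#.
......###############.........##
......###############.........#.
........#########...#...........
.........####.......#...........
.........##.........#...........
.........##.........#...........
.........##.........#...........
.........##.........#...........
.........##.........#...........
.........##.........#...........
.........##.........#...........
.........##........##...........
........###........##...........
........###........##...........
........###.....#####...........
........###..######.............
........#######.................
.........##.....................
................................
................................
................................
................................
peg root [[275.1 188.2]]
blue 278 434 150 272
pile expected [[342, 252], [344, 235], [304, 271], [304, 254], [333, 243], [335, 226], [296, 261], [296, 244]]
```

```bash
python3 - <<'E'
from m import *
s=cam("scene"); hsv=cv2.cvtColor(s["img"],cv2.COLOR_RGB2HSV)
for c in cv2.findContours(cv2.inRange(hsv,(98,110,20),(128,255,255)),cv2.RETR_EXTERNAL,cv2.CHAIN_APPROX_NONE)[0]:
    if cv2.contourArea(c)>60: print("blue",cv2.boundingRect(c),cv2.contourArea(c))
for b in blobs(s["img"],"orange",30)[1]: print("cap",cv2.boundingRect(b))
print(arm.job_done())
E
```

```text
blue (295, 232, 48, 34) 996.5
cap (372, 197, 13, 10)
the job is handed in; nothing more can be done
None
```

I finished all three parts and handed the job in at about 47 s. No verdict comes back, so what follows is what I saw and measured.

- **Pile:** There were four brackets, and I stacked them in alternating directions on the black pad. In the pictures taken after the last one the pile looked level, centred and along the pad. The final scene picture shows a single blue block where the pile should be. The arm blocked the top camera for that last check, so only the scene view confirms it.
- **Nozzle cap:** I pressed it until the force rose to about 31 N at the stop, then let go. In the last picture it is back at its starting height.
- **Red tag:** It hangs on the peg. The final red outline in the scene camera shows the head at the top with its eye around the peg's root and the handle hanging straight down.
- **Robot:** The gripper is open and clear of everything, with force readings near zero.
- **Sanding block, wax tin and blank:** I never touched them, but I did not measure them again at the end.

**What went wrong or disagreed:**
- **Finger length:** The fingertips end about 31 mm short of where the reported tool position says. Because of this the first two grasps closed above the bracket. I measured the gap by touching the bracket's top and corrected for it.
- **Tag grasp:** The first attempt was a few millimetres too high and slipped off; the second held.
- **Tool tilt:** The tool slowly tilted over the run, to about 2.5 degrees by the end. It caused no visible trouble.

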